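# Sort machine pads by the grip of their soles

### The arm

A 7-joint arm with a two-finger parallel gripper is mounted at the origin on a cart in front of the work surface, level with it; the furniture and walls round the work are solid. World frame = base frame: x ahead of the robot, y to its left, z up, the work surface at z = 0. Lengths are in mm, angles in rad, forces in N, time in s.
With the tool pointing down it reaches from about 350 to 900 mm from the base axis. Payload 8.1 kg.
Tool frame: the origin (TCP) lies between the finger pads; the fingertips stand 22 mm ahead of it and the grasp point (between the pads) lies 3 mm ahead of it (tip_reach is the distance from the TCP to the fingertips, in mm); z points along the fingers, x is the direction in which the jaws open and shut, and the axes are right-handed (so a half turn about z gives the same grasp; the last joint's range is limited). The gripper opens to 85 mm and grips with 20 to 120 N. Pads are 22 mm wide; open, the fingers measure 114 mm over their backs; the gripper's body (76 mm by 85 mm) begins 54 mm behind the grasp point. The pads swing forward as they close: fully open they stand 13 mm farther back than shut.
Start: joints at [1.222, 0.434, 0.025, 1.573, -0.012, 1.134, -0.075], TCP at [152.058, -606.233, 253.323] pointing down, gripper open.
Joint ranges: [-2.62, 2.62], [-0.44, 2.09], [-1.27, 1.32], [0.08, 2.57], [-1.32, 4.46], [0.12, 2], [-2.74, 2.74]. Speed limits (rad/s): [2.22, 2.22, 3.01, 3.01, 3.14, 3.14, 3.14].

### API

Orientations are given as a 3x3 rotation matrix whose columns are the frame's x, y, z axes.
In Python, from station import * gives the robot as it stands.
- The arm moves only by the tool apply_moves, never from a script. Its argument "steps" is a list of rows, each a list of 3 entries, a list of its own where there are three numbers: the turn, a rotation vector about the tool's x, y, z in degrees, then the shift along the tool's x, y, z in mm, then the opening in per cent of the stroke, from 0 (shut) to 100 (fully open). A call has 1 to 8 rows; each row shifts and turns the commanded pose from where the row before left it, along the tool's axes as they then stand; what a row does not reach is not made up. A row lasts 1/10 s, in which the tool goes at most 50 mm and 8.59 degrees, less where a joint would pass 70% of its speed; a pose out of reach is approached as far as the arm can. A call with a gripper value outside its range is refused whole. The fingers move at their own pace and stop on an object; the grip force is fixed at half the most. Time passes only in rows, so rows that do not move let the fingers close. It gives the time, the measured TCP pose, the force and the opening at its end, in the units of the state.
- observe(): the state, without advancing time (a new reading comes with each control period).
- capture(name): name is "scene" or "top"; returns a dict with "color" (420x560x3 uint8, red, green, blue), "fx", "fy", "cx", "cy" (pixels), "world_to_cam" (4x4, takes a point from world to camera coordinates). Camera axes: x right, y down, z forward; pixel columns grow to the right and rows downward; lengths in mm; the calibration is good to about 2 mm. A picture is of the moment at which its call begins. There is no depth.
- finish_job(): hands the job in, once; it reports no verdict.
The state is a dict: "time": time; "joint_pos": joint angles; "dq": joint speeds; "tau": joint torques, N m; "ee_pos": TCP position; "ee_rot": TCP orientation; "force": force on the tool from outside, world axes, zero at the start; "wrist_torque": the same for the moment, N m; "finger_gap": finger opening in mm.
Only numpy, scipy, OpenCV 4.12 (cv2) and the standard library are available. Lean on these libraries where they do the work, as an engineer would, in place of code of your own. Each camera call takes 0.05 s, during which the arm holds its last target.

### The job

Two of the three machine pads still grip and one has a hardened sole that slips: drag them across the bench and feel which. Slide each gripping pad into the green bay, pressing in one spring plate each until it is at or nearly at the stop, and leave it there holding the plate back; slide the slipping pad into the red bay, up to or nearly up to the back rail. Never lift a pad off the bench, and leave everything else where it is.

Things in the scene. Friction and masses are not known exactly. Their poses are not given: they have to be found in the camera images.
- pad_a: one of three look-alike round machine pads: aluminium cup with a dark band on a black rubber sole, 90 mm across, 30 mm high, 0.7 to 0.95 kg. Open recess in its top, 54 mm across, floor 10 mm above the bench, wall 18 mm thick: shut fingertips lowered into it can drag the pad. Origin: centre of the underside; yaw means nothing
- pad_b: second machine pad, same shape, sizes and origin as pad_a. Which soles are hardened cannot be seen or told from the place; two of the three pads are sound and one is hardened
- pad_c: third machine pad, same shape, sizes and origin as pad_a. Slid slowly and steadily, a sound sole drags with about 6 to 10.5 N, a hardened one with about 0.7 to 1.4 N
- reuse_bay: green bay for sound pads, fixed to the bench; rails 12 mm thick, 22 mm high on three sides of bare bench, open at -x. Inner faces: side rails y = +-110 mm, back rail x = +50 mm; open ends of the side rails x = -57 mm; outside to x = +62, y = +-122 mm. Two pads fit side by side. Origin on the bench inside it; x points to the back rail, y along it. May be the left or the right bay
- scrap_bay: red bay for hardened pads: same shape, sizes, origin and axes as reuse_bay. May be the left or the right bay
- spring_left (a joint): the left one (at y = +55 mm in reuse_bay) of two flat steel spring plates in front of the green bay's back rail: 90 mm wide along y, 4 to 22 mm above the bench, front face at x = +20 mm in reuse_bay when out. Value: m pressed towards the back rail, 0 out, stops at 0.022. It pushes back with 3.8 N (out) to 4.2 N (fully in): a sound pad stays against it, a hardened one is pushed back out
- spring_right (a joint): the right one, at y = -55 mm in reuse_bay, just like spring_left
- tape_measure: bystander, to be left where it is: black tape measure standing on edge, 37 (x) x 80 (y) x 69 mm high; origin under its centre
- hinge_part: bystander, to be left where it is: bright metal U-shaped saddle bracket, 60 (x) x 50 (y) x 35 mm high; origin under its centre
- bracket_e: bystander, to be left where it is: dark steel angle bracket, 30 (x) x 60 (y) x 40 mm high; origin under its centre
- bolt_1: bystander, to be left where it is: bright hexagon bolt lying down, 19 (x) x 60 (y) x 16 mm; origin under its centre
- torch: bystander, to be left where it is: black torch lying down, 36 (x) x 122 (y) x 36 mm; origin under its centre
- plate_a: bystander, to be left where it is: bright drilled flat plate, 35 (x) x 110 (y) x 8 mm; origin under its centre
Not all that is in view belongs to the job. What is shaped like the pad_b but turquoise is not meant. Leave any turquoise look-alike of the pad_a alone.

How it is judged:
By the outcome, as a careful person would: the job done as asked, in the order asked, and still so for the second after the job is handed in, with the robot touching nothing.
It also fails if it takes over 72 s, if anything falls off the work surface, if the arm or the gripper's body presses on something with over 40 N, if the wrist force passes 120 N, or if a joint passes its speed limit or range.

## Working session

There is one attempt and no reset: what is moved stays moved. The work goes in short steps, Python scripts to look and compute and a tool call to move; the robot and the scene stay as the last step left them, time stands still between calls to the robot, and variables do not carry over. Pictures are saved under pics/ and viewed, and the job is handed in when it is done.

Besides the shell and the picture viewer there is one more tool, called after "Call:" as name(argument=value, ...), one argument or row to a line, values as JSON. apply_moves: Moves the arm, as the interface text tells. Its arguments: {"type":"object","properties":{"steps":{"type":"array","items":{"type":"array"}}},"required":["steps"]}

```bash
mkdir -p pics; ls
python3 - <<'E'
from station import *
import cv2,numpy as np
s=observe()
print({k:np.round(v,3).tolist() for k,v in s.items()})
for n in("scene","top"):
    c=capture(n); cv2.imwrite(f"pics/{n}0.png",c["color"][:,:,::-1]); print(n,c["fx"],c["fy"],c["cx"],c["cy"],np.round(c["world_to_cam"],4).tolist())
E
```

```text
pics
{'time': 0.0, 'joint_pos': [1.222, 0.435, 0.025, 1.574, -0.012, 1.134, -0.075], 'dq': [0.001, -0.001, 0.0, -0.001, -0.0, -0.001, 0.001], 'tau': [0.0, -67.046, 1.025, -31.621, 0.016, 0.012, 0.0], 'ee_pos': [151.899, -605.784, 252.547], 'ee_rot': [[0.243, -0.97, -0.001], [-0.97, -0.243, 0.001], [-0.002, 0.0, -1.0]], 'force': [0.698, -0.252, -0.169], 'wrist_torque': [-0.015, 0.035, -0.059], 'finger_gap': 85.726}
scene 420.89525717391064 420.89525717391064 280.7288644051845 211.53848376225667 [[0.4225, -0.9064, 0.0063, -329.4051], [-0.5839, -0.2774, -0.7629, 291.695], [0.6932, 0.3187, -0.6464, 1366.2594], [0.0, 0.0, 0.0, 1.0]]
top 474.525302767369 474.525302767369 276.18590227386954 212.91889070145734 [[0.01, -0.9999, -0.0095, -118.5287], [-0.9899, -0.0086, -0.1414, 526.1089], [0.1413, 0.0108, -0.9899, 1503.6258], [0.0, 0.0, 0.0, 1.0]]
```

View pics/scene0.png

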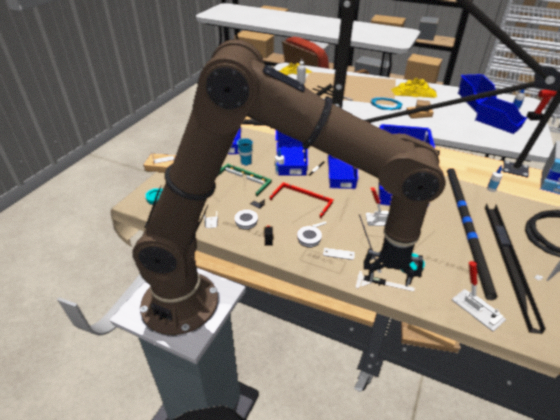

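View pics/top0.png

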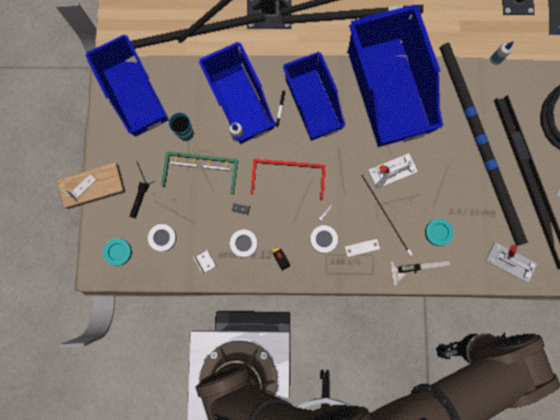

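The top view shows the green bay at about (200,172) and the red bay at about (288,178). There are three grey-white pads, at (161,237), (243,243) and (324,239). The turquoise look-alikes are at (117,252) and (439,232) and I'm excluding them. Next I'll measure everything and check one close crop.

```bash
cat > h.py <<'E'
from station import *
import cv2,numpy as np
def ray(c,u,v,z):
    W=np.array(c["world_to_cam"]);R,t=W[:3,:3],W[:3,3];o=-R.T@t
    d=R.T@np.array([(u-c["cx"])/c["fx"],(v-c["cy"])/c["fy"],1.]);return (o+d*(z-o[2])/d[2])[:2]
def px(c,p):
    W=np.array(c["world_to_cam"]);q=W[:3,:3]@np.array(p,float)+W[:3,3];return np.array([c["fx"]*q[0]/q[2]+c["cx"],c["fy"]*q[1]/q[2]+c["cy"]])
def st():
    s=observe();print(round(float(s["time"]),2),np.round(s["ee_pos"],1).tolist(),"F",np.round(s["force"],2).tolist(),"gap",round(float(s["finger_gap"]),1),"q",np.round(s["joint_pos"],2).tolist());return s
def pads(c,zt=30):
    im=c["color"];hsv=cv2.cvtColor(im,cv2.COLOR_RGB2HSV)
    m=((hsv[...,2]>150)&(hsv[...,1]<45)).astype(np.uint8)*255
    out=[]
    for k in cv2.findContours(m,cv2.RETR_EXTERNAL,cv2.CHAIN_APPROX_NONE)[0]:
        (u,v),r=cv2.minEnclosingCircle(k);
        if 9<r<18 and cv2.contourArea(k)>0.7*np.pi*r*r: 
            e=cv2.fitEllipse(cv2.convexHull(k)); out.append((np.round(e[0],1).tolist(),np.round(e[1],1).tolist(),np.round(ray(c,*e[0],zt),1).tolist()))
    return out
E
python3 - <<'E'
from h import *
c=capture("top");im=c["color"]
for p in pads(c):print(p)
hsv=cv2.cvtColor(im,cv2.COLOR_RGB2HSV);h,s,v=cv2.split(hsv)
for n,m in(("green",(h>50)&(h<80)&(s>120)),("red",((h<6)|(h>174))&(s>150)&(v>100))):
    k=max(cv2.findContours(m.astype(np.uint8),0,1)[0],key=lambda k:cv2.arcLength(k,True))
    print(n,cv2.approxPolyDP(k,2,True)[:,0].tolist(), [np.round(ray(c,*q,22)).tolist() for q in cv2.approxPolyDP(k,2,True)[:,0]])
cv2.imwrite("pics/crop1.png",cv2.resize(im[140:285,85:345,::-1],None,fx=3,fy=3,interpolation=cv2.INTER_CUBIC))
E
```

```text
([242.9, 242.5], [28.0, 29.0], [430.6, -6.8])
([323.9, 238.3], [28.0, 29.1], [446.7, -268.5])
([160.5, 237.0], [27.6, 29.0], [446.0, 261.0])
green [[197, 157], [200, 157]] [[716.0, 153.0], [716.0, 143.0]]
red [[266, 162], [312, 166], [296, 162]] [[700.0, -78.0], [688.0, -231.0], [701.0, -178.0]]
```

View pics/crop1.png

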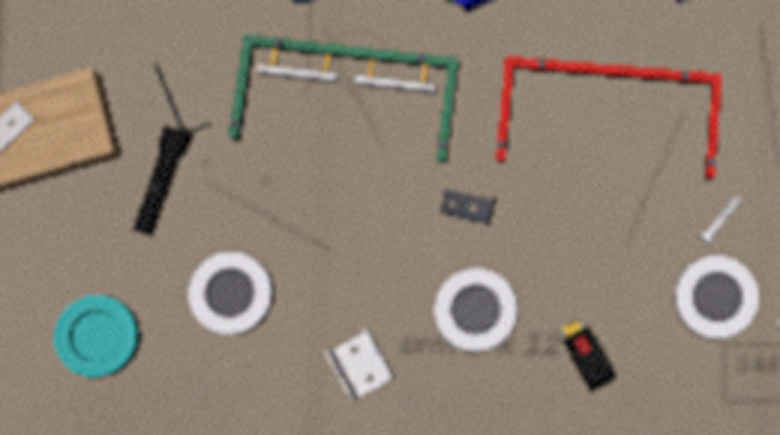

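The crop confirms the three pads: aluminium ring, dark recess, and not turquoise. Both bays are open toward the robot, and the green bay has white spring plates. A bolt lies in front of the right pad and a bracket in front of the middle one. Now the bay poses and obstacles.

Run:
```python
from h import *
c=capture("top");im=c["color"]
hsv=cv2.cvtColor(im,cv2.COLOR_RGB2HSV);h,s,v=cv2.split(hsv)
# bay-corner fit: project rail pixels to z=22 and take min-area rectangle of their hull
for n,m in(("green",(h>45)&(h<90)&(s>70)),("red",((h<8)|(h>172))&(s>120)&(v>90))):
    m=m.copy();m[:, :140]=0;m[:,335:]=0;m[:140]=0;m[215:]=0
    pts=np.array([ray(c,u,vv,22) for vv,u in zip(*np.nonzero(m))],np.float32)
    print(n,len(pts)); r=cv2.minAreaRect(pts);b=cv2.boxPoints(r)
    print(np.round(r[0],1),np.round(r[1],1),round(r[2],1),np.round(b).tolist())
    # back rail centreline fit
    yaw=np.deg2rad(-6 if n=="green" else -4.5)
    for it in range(4):
        ex=np.array([np.cos(yaw),np.sin(yaw)]);ey=np.array([-ex[1],ex[0]])
        X=pts@ex;Y=pts@ey
        back=(X>np.percentile(X,99)-14)
        vx,vy,x0,y0=cv2.fitLine(pts[back],cv2.DIST_HUBER,0,.01,.01).ravel()
        if vy<0:vx,vy=-vx,-vy
        yaw=np.arctan2(-vx,vy)
    mid=(x0*ex[0]+y0*ex[1])
    fr=~back&(X<mid-15); ym=(Y.max()+Y.min())/2
    l=np.median(Y[fr&(Y>ym)]);rr=np.median(Y[fr&(Y<ym)])
    print("yaw",np.rad2deg(yaw),"back mid",mid,"rails",l,rr,"sep",l-rr,"front",X.min(),"Xmax",X.max(),"width",Y.max()-Y.min())
    o=ex*(mid-56)+ey*(l+rr)/2; print("origin",np.round(o,1))
def blob(n,m,u0,u1,v0,v1,z):
    mm=np.zeros(m.shape,np.uint8);mm[v0:v1,u0:u1]=m[v0:v1,u0:u1]
    k=max(cv2.findContours(mm,0,1)[0],key=cv2.contourArea);print(n,[np.round(ray(c,*p,z)).tolist() for p in cv2.boxPoints(cv2.minAreaRect(k))])
blob("bracket_e",(v<80),228,255,200,218,20)
blob("torch",(v<60),125,155,175,220,20)
blob("tape",(v<60),265,295,245,272,69)
blob("bolt",(v>150)&(s<50),312,336,202,222,10)
blob("hinge",(v>150)&(s<50),192,218,245,275,35)
blob("plateA",(v>150)&(s<50),342,384,235,260,8)
```

```text
green 354
[665.8 166.7] [288.7 118.9] 85.0 [[594.0, 28.0], [712.0, 18.0], [737.0, 305.0], [619.0, 316.0]]
yaw -6.0642633 back mid 697.75476 rails 327.70367 97.02408 sep 230.6796 front 582.25146 Xmax 703.0524 width 286.73752
origin [660.6 143.4]
red 487
[ 645.7 -150.8] [242.4 120.2] 85.5 [[576.0, -267.0], [696.0, -276.0], [715.0, -35.0], [595.0, -25.0]]
yaw -4.3866453 back mid 707.2628 rails 14.759157 -215.9217 sep 230.68086 front 595.0504 Xmax 715.3121 width 242.36783
origin [ 641.7 -150.1]
bracket_e [[536.0, 26.0], [544.0, 24.0], [539.0, 5.0], [531.0, 6.0]]
torch [[521.0, 379.0], [634.0, 339.0], [622.0, 311.0], [509.0, 351.0]]
tape [[394.0, -104.0], [408.0, -129.0], [358.0, -159.0], [343.0, -134.0]]
bolt [[516.0, -249.0], [563.0, -290.0], [553.0, -301.0], [507.0, -260.0]]
hinge [[388.0, 146.0], [409.0, 110.0], [353.0, 77.0], [332.0, 113.0]]
plateA [[427.0, -335.0], [454.0, -447.0], [414.0, -455.0], [387.0, -344.0]]
```

```bash
cat >> h.py <<'E'
BAY={"g":((660.6,143.4),-6.06),"r":((641.7,-150.1),-4.4)}
def bay(n,x,y):
    o,a=BAY[n];a=np.deg2rad(a);return np.array([o[0]+np.cos(a)*x-np.sin(a)*y,o[1]+np.sin(a)*x+np.cos(a)*y])
def inbay(n,p):
    o,a=BAY[n];a=np.deg2rad(a);d=np.array(p)-o;return np.array([np.cos(a)*d[0]+np.sin(a)*d[1],-np.sin(a)*d[0]+np.cos(a)*d[1]])
def overlay(c,name,box,f=4):
    u0,u1,v0,v1=box;im=cv2.resize(c["color"][v0:v1,u0:u1,::-1],None,fx=f,fy=f,interpolation=cv2.INTER_CUBIC)
    P=lambda p:tuple(int(round(t)) for t in ((px(c,p)+.5-[u0,v0])*f-.5))
    for n in BAY:
        for q in ([(-57,-122),(62,-122),(62,122),(-57,122)],[(-57,-110),(50,-110),(50,110),(-57,110)]):
            pl=[P((*bay(n,*k),22)) for k in q]
            for a,b in zip(pl,pl[1:]):cv2.line(im,a,b,(255,255,0),1)
    for y in(-55,55):
        cv2.line(im,P((*bay("g",20,y-45),22)),P((*bay("g",20,y+45),22)),(255,0,255),1)
    cv2.imwrite(name,im)
E
python3 - <<'E'
from h import *
c=capture("top");overlay(c,"pics/ov1.png",(150,340,145,225))
for p in((232,204),(250,207),(249,214),(231,212)):print(np.round(ray(c,*p,20)))
c=capture("scene");overlay(c,"pics/ov2.png",(200,345,150,260))
for n,x,y in(("g",-3,55),("g",-3,-55),("r",5,-50),("r",5,0)):print(n,x,y,np.round(bay(n,x,y),1),"entry",np.round(bay(n,-130,y),1))
E
```

```text
[558.  32.]
[549. -27.]
[525. -24.]
[531.  35.]
g -3 55 [663.4 198.4] entry [537.1 211.8]
g -3 -55 [651.8  89. ] entry [525.5 102.4]
r 5 -50 [ 642.8 -200.3] entry [ 508.2 -190. ]
r 5 0 [ 646.7 -150.5] entry [ 512.1 -140.1]
```

View pics/ov1.png

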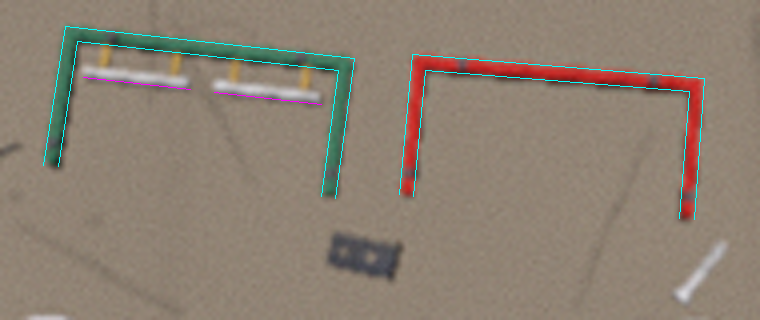

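View pics/ov2.png

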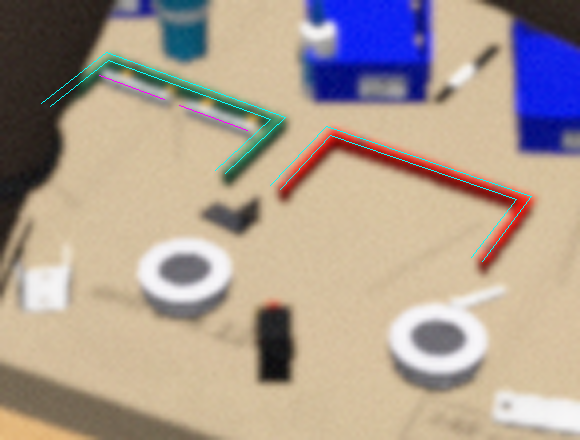

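Going to the right pad first (tape measure, plate and bolt nearby). I'll turn the tool so its x is world −y and its y is world −x, with the fingers shut.

Call:
apply_moves(
  steps=[
    [[0, 0, 7], [0, 0, 0], 0],
    [[0, 0, 7], [0, 0, 0], 0],
    [[0, 0, 0], [-30, -26, 0], 0],
    [[0, 0, 0], [-30, -26, 0], 0],
    [[0, 0, 0], [-30, -26, 0], 0],
    [[0, 0, 0], [-30, -26, 0], 0],
    [[0, 0, 0], [-30, -26, 0], 0],
    [[0, 0, 0], [-30, -26, 0], 0],
  ],
)

```text
time: 1.1
ee_pos: [308.7, -424.7, 253.5]
ee_rot: [[0.001, -1.0, 0.0], [-1.0, -0.001, -0.0], [0.0, -0.0, -1.0]]
force: [1.4, -0.3, -0.8]
finger_gap: -0.2
```

Call:
apply_moves(
  steps=[
    [[0, 0, 0], [-30, -26, 20], 0],
    [[0, 0, 0], [-30, -26, 20], 0],
    [[0, 0, 0], [-30, -26, 20], 0],
    [[0, 0, 0], [-30, -26, 20], 0],
    [[0, 0, 0], [-20, -30, 10], 0],
    [[0, 0, 0], [0, 0, 0], 0],
  ],
)

```text
time: 1.7
ee_pos: [445.3, -281.2, 162.0]
ee_rot: [[0.009, -1.0, 0.001], [-1.0, -0.009, 0.003], [-0.003, -0.001, -1.0]]
force: [-0.1, 0.8, 0.4]
finger_gap: -0.2
```

Run:
```python
from h import *
s=st();print(np.round(s["ee_rot"],3).tolist())
c=capture("top");cv2.imwrite("pics/t2.png",cv2.resize(c["color"][120:300,200:400,::-1],None,fx=4,fy=4)[:600])
```

```text
1.7 [445.3, -281.2, 162.0] F [-0.09, 0.8, 0.43] gap -0.2 q [0.54, 0.38, -0.1, 1.92, 0.04, 0.85, -1.14]
[[0.009, -1.0, 0.001], [-1.0, -0.009, 0.003], [-0.003, -0.001, -1.0]]
```

Call:
apply_moves(
  steps=[
    [[0, 0, 0], [0, 0, 25], 0],
    [[0, 0, 0], [0, 0, 25], 0],
    [[0, 0, 0], [0, 0, 25], 0],
    [[0, 0, 0], [0, 0, 15], 0],
    [[0, 0, 0], [0, 0, 0], 0],
    [[0, 0, 0], [0, 0, 0], 0],
  ],
)

```text
time: 2.35
ee_pos: [441.2, -286.7, 73.8]
ee_rot: [[0.0, -1.0, -0.0], [-1.0, -0.0, -0.0], [0.0, 0.0, -1.0]]
force: [0.1, -0.6, -1.2]
finger_gap: 0.2
```

Run:
```python
from h import *
s=st()
c=capture("top");cv2.imwrite("pics/t2.png",cv2.resize(c["color"][200:290,280:400,::-1],None,fx=6,fy=6))
c=capture("scene");cv2.imwrite("pics/s2.png",cv2.resize(c["color"][160:280,250:400,::-1],None,fx=5,fy=5))
```

```text
2.35 [441.2, -286.7, 73.8] F [0.13, -0.56, -1.2] gap 0.2 q [0.54, 0.5, -0.08, 1.99, 0.07, 0.64, -1.16]
```

View pics/t2.png

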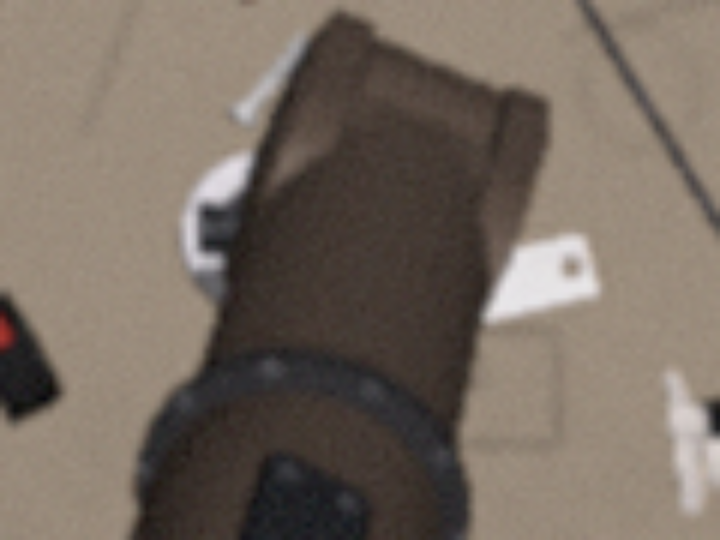

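View pics/s2.png

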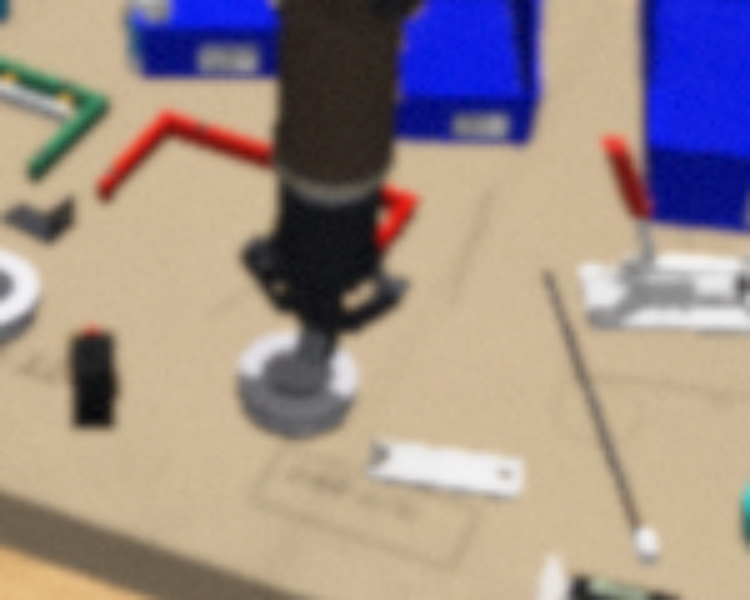

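The gripper tip is near the pad's right side in the scene crop. I'll shift it to the pad centre and lower it into the recess.

Call:
apply_moves(
  steps=[
    [[0, 0, 0], [-18, -6, 0], 0],
    [[0, 0, 0], [0, 0, 0], 0],
    [[0, 0, 0], [0, 0, 12], 0],
    [[0, 0, 0], [0, 0, 12], 0],
    [[0, 0, 0], [0, 0, 12], 0],
    [[0, 0, 0], [0, 0, 0], 0],
    [[0, 0, 0], [0, 0, 0], 0],
  ],
)

```text
time: 3.15
ee_pos: [447.0, -267.9, 36.6]
ee_rot: [[0.001, -1.0, -0.001], [-1.0, -0.001, 0.001], [-0.001, 0.001, -1.0]]
force: [0.0, -0.2, 0.2]
finger_gap: -0.1
```

Run:
```python
from h import *
s=st()
c=capture("scene");cv2.imwrite("pics/s3.png",cv2.resize(c["color"][160:280,250:400,::-1],None,fx=5,fy=5))
```

```text
3.15 [447.0, -267.9, 36.6] F [0.02, -0.17, 0.23] gap -0.1 q [0.49, 0.56, -0.08, 2.03, 0.08, 0.56, -1.21]
```

View pics/s3.png

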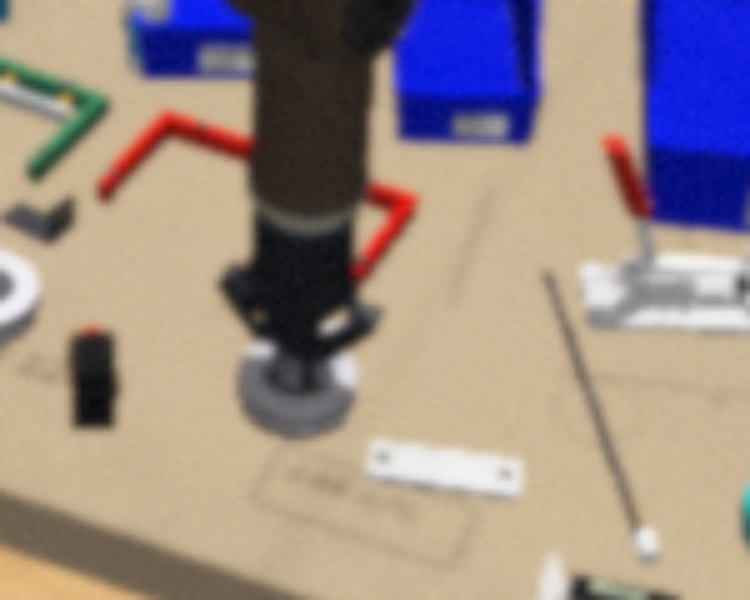

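The tip is inside the recess with no contact force. Slow feel drag toward +y.

Call:
apply_moves(
  steps=[
    [[0, 0, 0], [-4, 0, 0], 0],
    [[0, 0, 0], [-4, 0, 0], 0],
    [[0, 0, 0], [-4, 0, 0], 0],
    [[0, 0, 0], [-4, 0, 0], 0],
    [[0, 0, 0], [-4, 0, 0], 0],
  ],
)

```text
time: 3.7
ee_pos: [447.9, -248.5, 37.7]
ee_rot: [[0.001, -1.0, 0.001], [-1.0, -0.001, -0.001], [0.001, -0.001, -1.0]]
force: [0.2, -4.9, -0.3]
finger_gap: -0.1
```

Call:
apply_moves(
  steps=[
    [[0, 0, 0], [-4, 0, 0], 0],
    [[0, 0, 0], [-4, 0, 0], 0],
  ],
)

```text
time: 3.9
ee_pos: [447.8, -240.6, 37.7]
ee_rot: [[0.001, -1.0, 0.001], [-1.0, -0.001, -0.001], [0.001, -0.001, -1.0]]
force: [-0.2, -6.4, -0.4]
finger_gap: 0.4
```

Call:
apply_moves(
  steps=[
    [[0, 0, 0], [-4, 0, 0], 0],
    [[0, 0, 0], [-4, 0, 0], 0],
  ],
)

```text
time: 4.1
ee_pos: [447.8, -232.6, 37.7]
ee_rot: [[0.001, -1.0, 0.001], [-1.0, -0.001, -0.001], [0.001, -0.001, -1.0]]
force: [-0.3, -5.6, -0.2]
finger_gap: -0.4
```

Call:
apply_moves(
  steps=[
    [[0, 0, 0], [-4, 0, 0], 0],
    [[0, 0, 0], [-4, 0, 0], 0],
  ],
)

```text
time: 4.3
ee_pos: [447.8, -224.5, 37.7]
ee_rot: [[0.001, -1.0, 0.001], [-1.0, -0.001, -0.001], [0.001, -0.001, -1.0]]
force: [-0.3, -5.8, 0.2]
finger_gap: -0.8
```

The right pad drags steadily at about 6 N, so it is sound. I'll leave it there for now and feel the middle pad.

Call:
apply_moves(
  steps=[
    [[0, 0, 0], [9, 0, 0], 0],
    [[0, 0, 0], [0, 0, 0], 0],
    [[0, 0, 0], [0, 0, -30], 0],
    [[0, 0, 0], [0, 0, -35], 0],
    [[0, 0, 0], [-38, 3, 0], 0],
    [[0, 0, 0], [-38, 3, 0], 0],
    [[0, 0, 0], [-38, 3, 0], 0],
    [[0, 0, 0], [-38, 3, 0], 0],
  ],
)

```text
time: 5.1
ee_pos: [434.9, -79.5, 102.5]
ee_rot: [[0.001, -1.0, 0.0], [-1.0, -0.001, 0.0], [-0.0, -0.0, -1.0]]
force: [-0.1, 0.5, 0.3]
finger_gap: 0.3
```

Call:
apply_moves(
  steps=[
    [[0, 0, 0], [-38, 3, 0], 0],
    [[0, 0, 0], [-36, 2, 0], 0],
    [[0, 0, 0], [0, 0, 20], 0],
    [[0, 0, 0], [0, 0, 5], 0],
    [[0, 0, 0], [0, 0, 0], 0],
    [[0, 0, 0], [0, 0, 0], 0],
  ],
)

```text
time: 5.7
ee_pos: [430.2, -7.8, 77.5]
ee_rot: [[-0.0, -1.0, -0.0], [-1.0, 0.0, -0.0], [0.0, 0.0, -1.0]]
force: [-0.2, -0.7, 0.5]
finger_gap: 0.1
```

Run:
```python
from h import *
s=st()
c=capture("top");print(pads(c))
```

```text
5.7 [430.2, -7.8, 77.5] F [-0.19, -0.71, 0.53] gap 0.1 q [-0.01, 0.39, -0.12, 2.21, 0.09, 0.54, -1.77]
[([313.5, 238.7], [28.8, 29.3], [445.2, -235.0]), ([160.7, 237.0], [27.9, 29.7], [446.0, 260.6])]
```

Call:
apply_moves(
  steps=[
    [[0, 0, 0], [0, 0, 14], 0],
    [[0, 0, 0], [0, 0, 14], 0],
    [[0, 0, 0], [0, 0, 12], 0],
    [[0, 0, 0], [0, 0, 0], 0],
  ],
)

```text
time: 6.15
ee_pos: [429.8, -7.6, 36.7]
ee_rot: [[-0.0, -1.0, -0.001], [-1.0, 0.0, -0.0], [0.0, 0.001, -1.0]]
force: [-1.0, -0.5, 0.4]
finger_gap: 0.1
```

Call:
apply_moves(
  steps=[
    [[0, 0, 0], [-4, 0, 0], 0],
    [[0, 0, 0], [-4, 0, 0], 0],
    [[0, 0, 0], [-4, 0, 0], 0],
    [[0, 0, 0], [-4, 0, 0], 0],
    [[0, 0, 0], [-4, 0, 0], 0],
  ],
)

```text
time: 6.65
ee_pos: [430.5, 13.4, 37.7]
ee_rot: [[0.001, -1.0, 0.001], [-1.0, -0.001, -0.0], [0.0, -0.001, -1.0]]
force: [0.4, -2.3, 2.3]
finger_gap: -0.2
```

Call:
apply_moves(
  steps=[
    [[0, 0, 0], [-4, 0, 0], 0],
    [[0, 0, 0], [-4, 0, 0], 0],
  ],
)

```text
time: 6.85
ee_pos: [430.2, 21.4, 37.4]
ee_rot: [[0.001, -1.0, 0.0], [-1.0, -0.001, -0.0], [0.0, -0.0, -1.0]]
force: [-0.2, -2.8, 2.0]
finger_gap: -0.0
```

Call:
apply_moves(
  steps=[
    [[0, 0, 0], [-4, 0, 0], 0],
    [[0, 0, 0], [-4, 0, 0], 0],
  ],
)

```text
time: 7.05
ee_pos: [430.1, 29.4, 37.3]
ee_rot: [[0.001, -1.0, -0.0], [-1.0, -0.001, -0.0], [0.0, 0.0, -1.0]]
force: [0.6, -2.3, 2.3]
finger_gap: 0.1
```

About 2.4 N lateral with 2.3 N upward fits neither range. I'll look before believing it.

Run:
```python
from h import *
s=st();print(np.round(s["wrist_torque"],2))
c=capture("scene");cv2.imwrite("pics/s4.png",cv2.resize(c["color"][150:270,200:350,::-1],None,fx=5,fy=5,interpolation=cv2.INTER_CUBIC))
c=capture("top");cv2.imwrite("pics/t4.png",cv2.resize(c["color"][195:295,180:330,::-1],None,fx=5,fy=5,interpolation=cv2.INTER_CUBIC))
```

```text
7.05 [430.1, 29.4, 37.3] F [0.59, -2.27, 2.27] gap 0.1 q [-0.12, 0.47, -0.1, 2.24, 0.1, 0.44, -1.87]
[-0.47  0.03 -0.  ]
```

View pics/s4.png

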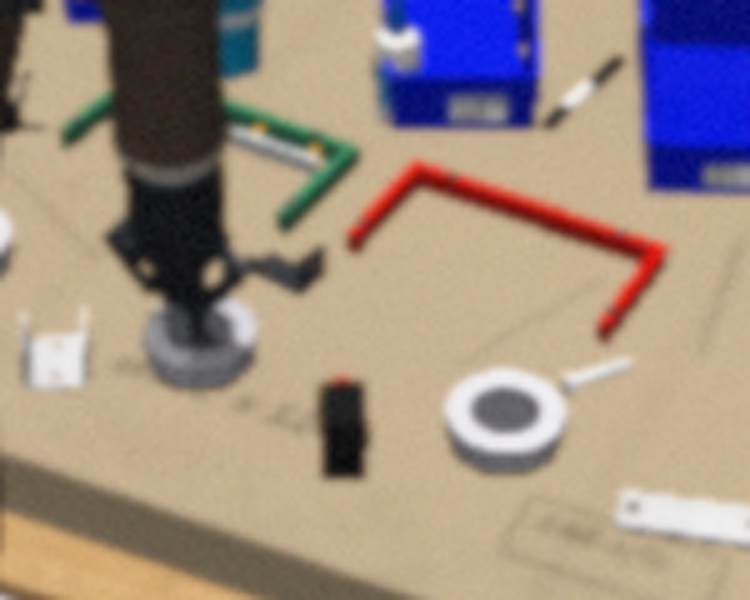

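View pics/t4.png

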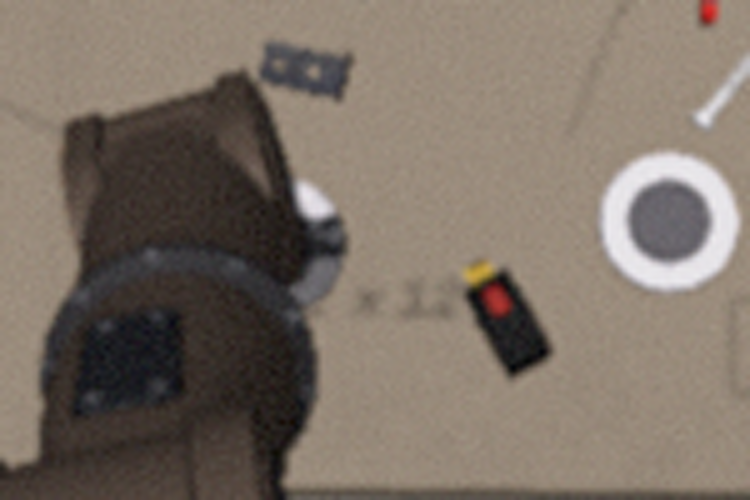

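The pad is following the finger. I'll unload to read the sensor bias, raise the tip 3 mm, and feel again the other way.

Call:
apply_moves(
  steps=[
    [[0, 0, 0], [10, 0, -3], 0],
    [[0, 0, 0], [0, 0, 0], 0],
    [[0, 0, 0], [0, 0, 0], 0],
  ],
)

```text
time: 7.45
ee_pos: [430.2, 18.6, 40.4]
ee_rot: [[0.0, -1.0, 0.0], [-1.0, -0.0, -0.0], [0.0, -0.0, -1.0]]
force: [-0.6, -1.0, 0.9]
finger_gap: 0.1
```

Call:
apply_moves(
  steps=[
    [[0, 0, 0], [4, 0, 0], 0],
    [[0, 0, 0], [4, 0, 0], 0],
    [[0, 0, 0], [4, 0, 0], 0],
    [[0, 0, 0], [4, 0, 0], 0],
    [[0, 0, 0], [4, 0, 0], 0],
  ],
)

```text
time: 7.95
ee_pos: [430.3, -0.9, 40.3]
ee_rot: [[0.002, -1.0, 0.0], [-1.0, -0.002, 0.0], [-0.0, -0.0, -1.0]]
force: [0.8, 2.2, 0.2]
finger_gap: -0.2
```

Call:
apply_moves(
  steps=[
    [[0, 0, 0], [3, 0, 0], 0],
    [[0, 0, 0], [3, 0, 0], 0],
  ],
)

```text
time: 8.15
ee_pos: [430.3, -7.0, 40.3]
ee_rot: [[0.001, -1.0, 0.0], [-1.0, -0.001, 0.0], [-0.0, -0.0, -1.0]]
force: [0.7, 2.4, -0.4]
finger_gap: 0.1
```

Call:
apply_moves(
  steps=[
    [[0, 0, 0], [3, 0, 0], 0],
    [[0, 0, 0], [3, 0, 0], 0],
  ],
)

```text
time: 8.35
ee_pos: [430.2, -13.0, 40.3]
ee_rot: [[0.002, -1.0, -0.0], [-1.0, -0.002, -0.0], [0.0, 0.0, -1.0]]
force: [0.8, 3.3, -0.1]
finger_gap: -0.2
```

Call:
apply_moves(
  steps=[
    [[0, 0, 0], [3, 0, 0], 0],
    [[0, 0, 0], [3, 0, 0], 0],
  ],
)

```text
time: 8.55
ee_pos: [430.2, -19.1, 40.3]
ee_rot: [[0.001, -1.0, -0.0], [-1.0, -0.001, -0.0], [0.0, 0.0, -1.0]]
force: [0.5, 2.3, -1.0]
finger_gap: 0.1
```

2.4 N might include a speed-dependent part, so I'll repeat at 10 mm/s.

Call:
apply_moves(
  steps=[
    [[0, 0, 0], [1, 0, 0], 0],
    [[0, 0, 0], [1, 0, 0], 0],
    [[0, 0, 0], [1, 0, 0], 0],
    [[0, 0, 0], [1, 0, 0], 0],
  ],
)

```text
time: 8.95
ee_pos: [430.3, -22.8, 40.3]
ee_rot: [[0.002, -1.0, -0.0], [-1.0, -0.002, 0.0], [-0.0, 0.0, -1.0]]
force: [0.3, 1.7, -1.3]
finger_gap: 0.1
```

Call:
apply_moves(
  steps=[
    [[0, 0, 0], [1, 0, 0], 0],
    [[0, 0, 0], [1, 0, 0], 0],
    [[0, 0, 0], [1, 0, 0], 0],
    [[0, 0, 0], [1, 0, 0], 0],
  ],
)

```text
time: 9.35
ee_pos: [430.3, -26.9, 40.3]
ee_rot: [[0.001, -1.0, 0.0], [-1.0, -0.001, -0.0], [0.0, -0.0, -1.0]]
force: [-0.2, 1.7, -0.6]
finger_gap: 0.1
```

Call:
apply_moves(
  steps=[
    [[0, 0, 0], [1, 0, 0], 0],
    [[0, 0, 0], [1, 0, 0], 0],
    [[0, 0, 0], [1, 0, 0], 0],
  ],
)

```text
time: 9.65
ee_pos: [430.3, -29.9, 40.3]
ee_rot: [[0.001, -1.0, 0.0], [-1.0, -0.001, -0.0], [0.0, -0.0, -1.0]]
force: [0.7, 2.5, -0.5]
finger_gap: 0.1
```

Run:
```python
from h import *
c=capture("top");f=[observe()["force"] for _ in range(1)];st()
print(pads(c))
```

```text
9.7 [430.2, -30.1, 40.3] F [0.25, 1.72, -0.31] gap 0.1 q [0.03, 0.46, -0.11, 2.24, 0.11, 0.44, -1.74]
[([313.3, 238.8], [28.9, 29.8], [444.6, -234.5]), ([160.7, 237.1], [27.8, 29.9], [445.8, 260.5])]
```

Readings are 1.7–2.5 N with about 0.8 N noise, well below a sound sole, so this one looks hardened. I'll check the left pad, which must feel sound for that to hold.

Call:
apply_moves(
  steps=[
    [[0, 0, 0], [-9, 0, 0], 0],
    [[0, 0, 0], [0, 0, 0], 0],
    [[0, 0, 0], [0, 0, -30], 0],
    [[0, 0, 0], [0, 0, -30], 0],
    [[0, 0, 0], [-40, -2, 0], 0],
    [[0, 0, 0], [-40, -2, 0], 0],
    [[0, 0, 0], [-40, -2, 0], 0],
    [[0, 0, 0], [-40, -2, 0], 0],
  ],
)

```text
time: 10.5
ee_pos: [437.9, 140.7, 100.5]
ee_rot: [[0.001, -1.0, 0.0], [-1.0, -0.001, -0.0], [0.0, -0.0, -1.0]]
force: [0.6, 0.1, -0.0]
finger_gap: -0.2
```

Call:
apply_moves(
  steps=[
    [[0, 0, 0], [-40, -2, 0], 0],
    [[0, 0, 0], [-40, -3, 0], 0],
    [[0, 0, 0], [-40, -3, 0], 0],
    [[0, 0, 0], [0, 0, 15], 0],
    [[0, 0, 0], [0, 0, 10], 0],
    [[0, 0, 0], [0, 0, 0], 0],
    [[0, 0, 0], [0, 0, 0], 0],
  ],
)

```text
time: 11.2
ee_pos: [445.7, 257.8, 75.1]
ee_rot: [[-0.0, -1.0, -0.001], [-1.0, 0.0, -0.001], [0.001, 0.001, -1.0]]
force: [-0.2, -0.5, -0.7]
finger_gap: 0.1
```

Run:
```python
from h import *
c=capture("top");st()
print(pads(c))
```

```text
11.25 [446.0, 258.1, 75.5] F [0.2, 0.57, -0.84] gap -0.0 q [-0.52, 0.49, -0.15, 2.02, 0.12, 0.64, -2.31]
[([245.7, 243.5], [28.8, 29.6], [427.4, -15.9]), ([313.3, 239.0], [29.4, 29.9], [444.1, -234.4])]
```

Call:
apply_moves(
  steps=[
    [[0, 0, 0], [-2, 0, 12], 0],
    [[0, 0, 0], [0, 0, 12], 0],
    [[0, 0, 0], [0, 0, 12], 0],
    [[0, 0, 0], [0, 0, 0], 0],
    [[0, 0, 0], [0, 0, 0], 0],
  ],
)

```text
time: 11.75
ee_pos: [445.5, 260.9, 38.7]
ee_rot: [[0.001, -1.0, -0.001], [-1.0, -0.001, -0.001], [0.001, 0.001, -1.0]]
force: [0.2, 0.3, 0.8]
finger_gap: -0.4
```

Call:
apply_moves(
  steps=[
    [[0, 0, 0], [2, -4, 0], 0],
    [[0, 0, 0], [2, -4, 0], 0],
    [[0, 0, 0], [2, -4, 0], 0],
    [[0, 0, 0], [2, -4, 0], 0],
    [[0, 0, 0], [2, -4, 0], 0],
  ],
)

```text
time: 12.25
ee_pos: [464.4, 251.9, 39.3]
ee_rot: [[0.002, -1.0, -0.003], [-1.0, -0.002, 0.001], [-0.001, 0.003, -1.0]]
force: [-11.2, 4.6, 7.3]
finger_gap: 0.1
```

Call:
apply_moves(
  steps=[
    [[0, 0, 0], [2, -4, 0], 0],
    [[0, 0, 0], [2, -4, 0], 0],
  ],
)

```text
time: 12.45
ee_pos: [471.2, 248.7, 39.3]
ee_rot: [[0.004, -1.0, -0.004], [-1.0, -0.004, 0.001], [-0.001, 0.004, -1.0]]
force: [-10.4, 4.7, 7.5]
finger_gap: 0.1
```

Call:
apply_moves(
  steps=[
    [[0, 0, 0], [2, -4, 0], 0],
    [[0, 0, 0], [2, -4, 0], 0],
  ],
)

```text
time: 12.65
ee_pos: [479.3, 244.8, 39.3]
ee_rot: [[0.004, -1.0, -0.004], [-1.0, -0.004, 0.001], [-0.001, 0.004, -1.0]]
force: [-9.8, 5.0, 6.9]
finger_gap: -0.2
```

The left pad drags at about 11 N, so it is sound, and the middle pad is the hardened one. I'll take the left pad on to the green bay's left lane.

Call:
apply_moves(
  steps=[
    [[0, 0, 0], [4, -8, 0], 0],
    [[0, 0, 0], [4, -8, 0], 0],
    [[0, 0, 0], [4, -8, 0], 0],
    [[0, 0, 0], [4, -8, 0], 0],
    [[0, 0, 0], [4, -8, 0], 0],
    [[0, 0, 0], [4, -8, 0], 0],
    [[0, 0, 0], [4, -8, 0], 0],
    [[0, 0, 0], [4, -8, 0], 0],
  ],
)

```text
time: 13.45
ee_pos: [543.1, 213.3, 39.3]
ee_rot: [[0.004, -1.0, -0.005], [-1.0, -0.004, 0.001], [-0.001, 0.005, -1.0]]
force: [-11.1, 7.3, 8.6]
finger_gap: 0.2
```

Call:
apply_moves(
  steps=[
    [[0, 0, 0], [4, -8, 0], 0],
    [[0, 0, 0], [2, -8, 0], 0],
    [[0, 0, 0], [1, -8, 0], 0],
    [[0, 0, 0], [1, -8, 0], 0],
    [[0, 0, 0], [0, 0, 0], 0],
  ],
)

```text
time: 13.95
ee_pos: [576.4, 203.7, 39.0]
ee_rot: [[0.002, -1.0, -0.004], [-1.0, -0.002, -0.0], [0.0, 0.004, -1.0]]
force: [-6.1, 1.9, 2.1]
finger_gap: -0.0
```

Run:
```python
from h import *
s=st();print(inbay("g",s["ee_pos"][:2]))
c=capture("top");print(pads(c))
overlay(c,"pics/t5.png",(100,280,145,265))
```

```text
13.95 [576.4, 203.7, 39.0] F [-6.14, 1.93, 2.06] gap -0.0 q [-0.33, 0.66, -0.14, 1.79, 0.13, 0.7, -2.11]
[-90.13452181  51.0515049 ]
[([245.6, 243.6], [28.8, 29.6], [427.2, -15.6]), ([313.3, 238.9], [29.1, 29.8], [444.3, -234.3])]
```

View pics/t5.png

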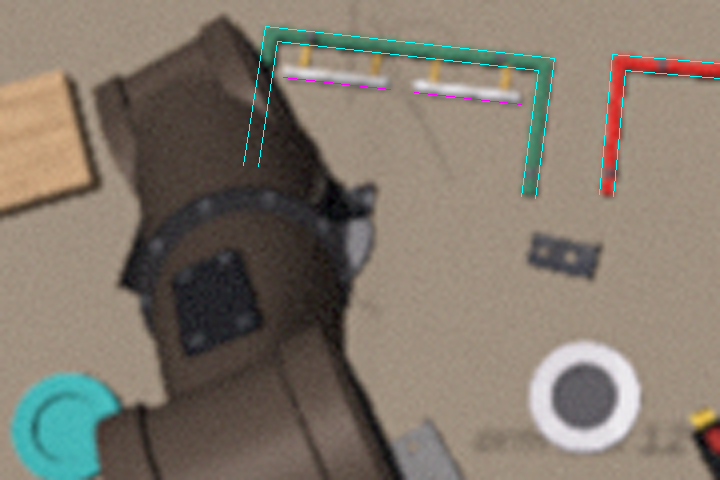

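Call:
apply_moves(
  steps=[
    [[0, 0, 0], [0.5, -8, 0], 0],
    [[0, 0, 0], [0.5, -8, 0], 0],
    [[0, 0, 0], [0.5, -8, 0], 0],
    [[0, 0, 0], [0.5, -8, 0], 0],
    [[0, 0, 0], [0.5, -8, 0], 0],
    [[0, 0, 0], [0.5, -8, 0], 0],
    [[0, 0, 0], [0.5, -6, 0], 0],
  ],
)

```text
time: 14.7
ee_pos: [629.0, 200.2, 38.7]
ee_rot: [[0.002, -1.0, -0.006], [-1.0, -0.002, -0.001], [0.001, 0.006, -1.0]]
force: [-11.3, 0.7, 6.5]
finger_gap: 0.1
```

Run:
```python
from h import *
s=st();print(inbay("g",s["ee_pos"][:2]))
c=capture("top")
overlay(c,"pics/t6.png",(100,280,145,265))
c=capture("scene")
overlay(c,"pics/s6.png",(180,320,120,260))
```

```text
14.7 [629.0, 200.2, 38.7] F [-11.27, 0.66, 6.49] gap 0.1 q [-0.3, 0.72, -0.14, 1.66, 0.13, 0.78, -2.07]
[-37.39248955  53.18320415]
```

View pics/t6.png

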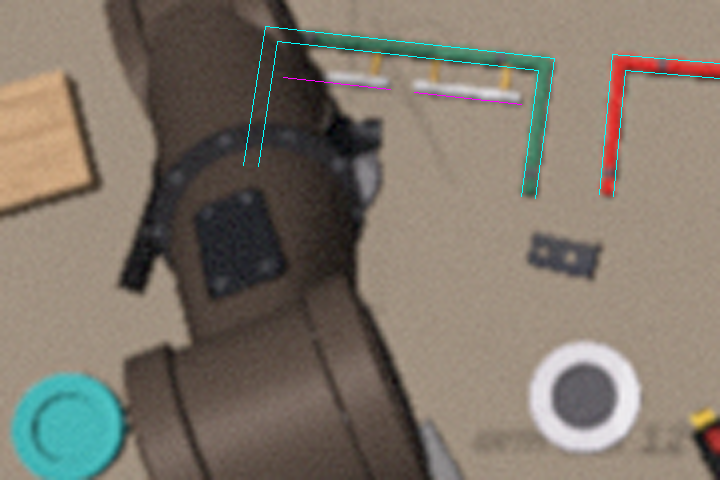

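View pics/s6.png

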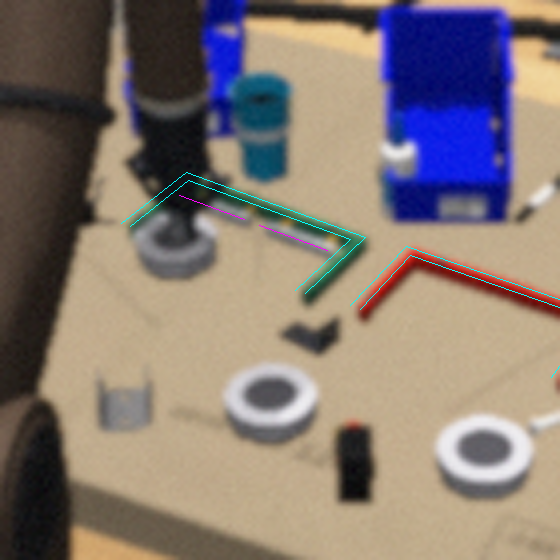

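The pad is at the bay mouth in the left lane. Slowing down to feel the plate.

Call:
apply_moves(
  steps=[
    [[0, 0, 0], [0.5, -6, 0], 0],
    [[0, 0, 0], [0.5, -6, 0], 0],
    [[0, 0, 0], [0.5, -6, 0], 0],
    [[0, 0, 0], [0.5, -4, 0], 0],
  ],
)

```text
time: 15.2
ee_pos: [651.2, 198.4, 38.7]
ee_rot: [[0.002, -1.0, -0.006], [-1.0, -0.002, -0.0], [0.0, 0.006, -1.0]]
force: [-10.4, 1.4, 5.6]
finger_gap: 0.1
```

Call:
apply_moves(
  steps=[
    [[0, 0, 0], [0.5, -4, 0], 0],
    [[0, 0, 0], [0.5, -4, 0], 0],
    [[0, 0, 0], [0.5, -4, 0], 0],
  ],
)

```text
time: 15.5
ee_pos: [662.4, 197.2, 38.7]
ee_rot: [[0.003, -1.0, -0.007], [-1.0, -0.003, -0.0], [0.0, 0.007, -1.0]]
force: [-17.5, 1.8, 10.2]
finger_gap: 0.1
```

Run:
```python
from h import *
s=st();print(inbay("g",s["ee_pos"][:2]))
```

```text
15.5 [662.4, 197.2, 38.7] F [-17.45, 1.84, 10.18] gap 0.1 q [-0.28, 0.76, -0.14, 1.57, 0.13, 0.83, -2.04]
[-3.92972048 53.66061971]
```

Force rose from 10 to 17 N, which is plate contact. I'll press on slowly until the stop.

Call:
apply_moves(
  steps=[
    [[0, 0, 0], [0.2, -2, 0], 0],
    [[0, 0, 0], [0.2, -2, 0], 0],
    [[0, 0, 0], [0.2, -2, 0], 0],
  ],
)

```text
time: 15.8
ee_pos: [666.2, 196.9, 38.5]
ee_rot: [[0.003, -1.0, -0.011], [-1.0, -0.003, -0.001], [0.001, 0.011, -1.0]]
force: [-19.4, 0.4, 12.6]
finger_gap: -0.0
```

Call:
apply_moves(
  steps=[
    [[0, 0, 0], [0.2, -2, 0], 0],
    [[0, 0, 0], [0.2, -2, 0], 0],
  ],
)

```text
time: 16.0
ee_pos: [670.3, 196.5, 38.5]
ee_rot: [[0.003, -1.0, -0.011], [-1.0, -0.003, -0.001], [0.001, 0.011, -1.0]]
force: [-20.2, 0.8, 13.3]
finger_gap: -0.1
```

Call:
apply_moves(
  steps=[
    [[0, 0, 0], [0.2, -1, 0], 0],
    [[0, 0, 0], [0.2, -1, 0], 0],
  ],
)

```text
time: 16.2
ee_pos: [672.3, 196.2, 38.6]
ee_rot: [[0.003, -1.0, -0.011], [-1.0, -0.003, -0.0], [0.0, 0.011, -1.0]]
force: [-19.6, 2.1, 12.3]
finger_gap: 0.3
```

Run:
```python
from h import *
s=st();print(inbay("g",s["ee_pos"][:2]))
c=capture("scene")
overlay(c,"pics/s7.png",(180,320,120,260))
```

```text
16.2 [672.3, 196.2, 38.6] F [-19.6, 2.12, 12.34] gap 0.3 q [-0.27, 0.78, -0.14, 1.54, 0.13, 0.85, -2.03]
[ 6.04038654 53.7807946 ]
```

View pics/s7.png

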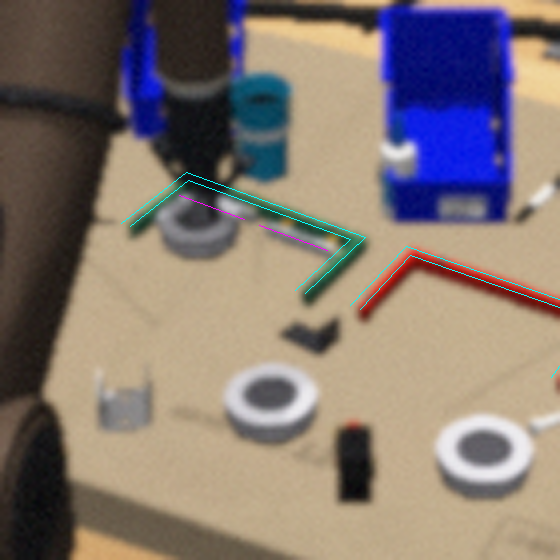

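Call:
apply_moves(
  steps=[
    [[0, 0, 0], [0.1, -1, 0], 0],
    [[0, 0, 0], [0.1, -1, 0], 0],
  ],
)

```text
time: 16.45
ee_pos: [674.2, 196.0, 38.5]
ee_rot: [[0.003, -1.0, -0.011], [-1.0, -0.003, -0.001], [0.0, 0.011, -1.0]]
force: [-18.8, 1.6, 13.1]
finger_gap: 0.1
```

Call:
apply_moves(
  steps=[
    [[0, 0, 0], [0.1, -1, 0], 0],
  ],
)

```text
time: 16.55
ee_pos: [675.3, 196.0, 38.5]
ee_rot: [[0.003, -1.0, -0.011], [-1.0, -0.003, -0.0], [0.0, 0.011, -1.0]]
force: [-18.3, 0.0, 12.5]
finger_gap: -0.0
```

Call:
apply_moves(
  steps=[
    [[0, 0, 0], [0.1, -1, 0], 0],
  ],
)

```text
time: 16.65
ee_pos: [676.3, 195.8, 38.5]
ee_rot: [[0.003, -1.0, -0.011], [-1.0, -0.003, -0.0], [0.0, 0.011, -1.0]]
force: [-19.6, 0.6, 12.6]
finger_gap: -0.2
```

Finger at bay x ≈ 10, still no stop. Continuing 1 mm at a time.

Call:
apply_moves(
  steps=[
    [[0, 0, 0], [0.1, -1, 0], 0],
  ],
)

```text
time: 16.75
ee_pos: [677.3, 195.8, 38.6]
ee_rot: [[0.003, -1.0, -0.011], [-1.0, -0.003, -0.0], [0.0, 0.011, -1.0]]
force: [-19.5, 1.0, 12.3]
finger_gap: -0.0
```

Call:
apply_moves(
  steps=[
    [[0, 0, 0], [0.1, -1, 0], 0],
  ],
)

```text
time: 16.85
ee_pos: [678.3, 195.6, 38.5]
ee_rot: [[0.003, -1.0, -0.011], [-1.0, -0.003, -0.0], [0.0, 0.011, -1.0]]
force: [-20.3, 0.3, 13.0]
finger_gap: -0.5
```

Call:
apply_moves(
  steps=[
    [[0, 0, 0], [0.1, -1, 0], 0],
  ],
)

```text
time: 16.95
ee_pos: [679.3, 195.5, 38.5]
ee_rot: [[0.003, -1.0, -0.011], [-1.0, -0.003, -0.0], [0.0, 0.011, -1.0]]
force: [-20.0, 1.2, 13.8]
finger_gap: 0.0
```

Call:
apply_moves(
  steps=[
    [[0, 0, 0], [0.1, -1, 0], 0],
  ],
)

```text
time: 17.05
ee_pos: [680.2, 195.4, 38.5]
ee_rot: [[0.003, -1.0, -0.011], [-1.0, -0.003, -0.0], [0.0, 0.011, -1.0]]
force: [-20.8, 1.1, 13.0]
finger_gap: -0.2
```

Call:
apply_moves(
  steps=[
    [[0, 0, 0], [0.1, -1, 0], 0],
  ],
)

```text
time: 17.15
ee_pos: [681.2, 195.4, 38.5]
ee_rot: [[0.003, -1.0, -0.011], [-1.0, -0.003, -0.0], [0.0, 0.011, -1.0]]
force: [-19.3, 0.3, 12.7]
finger_gap: -0.2
```

Run:
```python
from h import *
s=st();print(inbay("g",s["ee_pos"][:2]))
c=capture("scene")
cv2.imwrite("pics/s8.png",cv2.resize(c["color"][150:200,205:280,::-1],None,fx=10,fy=10,interpolation=cv2.INTER_CUBIC))
c=capture("top")
cv2.imwrite("pics/t8.png",cv2.resize(c["color"][145:205,160:245,::-1],None,fx=9,fy=9,interpolation=cv2.INTER_CUBIC))
```

```text
17.15 [681.2, 195.4, 38.5] F [-19.31, 0.32, 12.67] gap -0.2 q [-0.27, 0.79, -0.14, 1.51, 0.13, 0.86, -2.02]
[15.01318409 53.85044088]
```

View pics/s8.png

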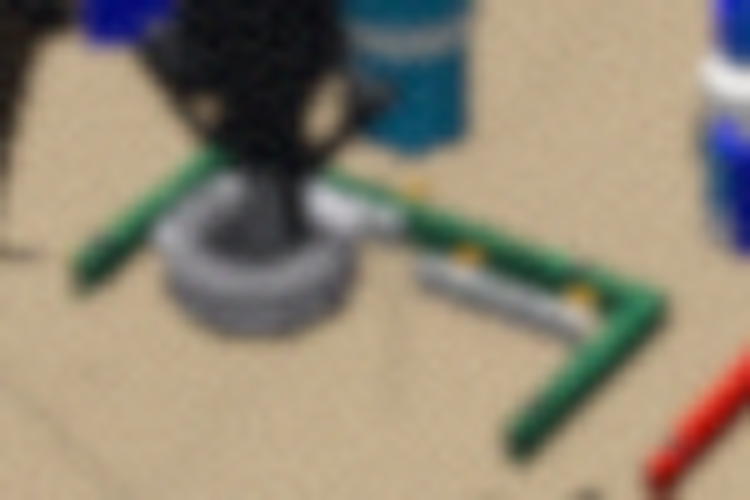

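View pics/t8.png

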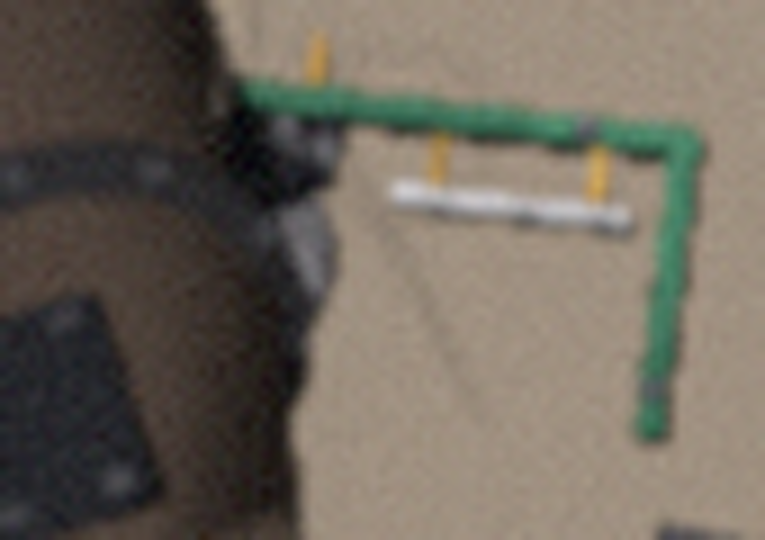

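The left plate's gold pin now sticks out behind the rail, so it is nearly in. Nudging on.

Call:
apply_moves(
  steps=[
    [[0, 0, 0], [0.1, -1, 0], 0],
  ],
)

```text
time: 17.35
ee_pos: [682.0, 195.3, 38.5]
ee_rot: [[0.003, -1.0, -0.011], [-1.0, -0.003, -0.001], [0.0, 0.011, -1.0]]
force: [-21.0, -0.2, 13.5]
finger_gap: 0.0
```

Call:
apply_moves(
  steps=[
    [[0, 0, 0], [0.1, -1, 0], 0],
  ],
)

```text
time: 17.45
ee_pos: [683.2, 195.1, 38.5]
ee_rot: [[0.003, -1.0, -0.011], [-1.0, -0.003, -0.0], [0.0, 0.011, -1.0]]
force: [-19.7, 1.3, 10.8]
finger_gap: -0.1
```

Call:
apply_moves(
  steps=[
    [[0, 0, 0], [0.1, -1, 0], 0],
  ],
)

```text
time: 17.55
ee_pos: [683.9, 195.1, 38.5]
ee_rot: [[0.003, -1.0, -0.012], [-1.0, -0.003, -0.001], [0.0, 0.012, -1.0]]
force: [-24.4, 1.0, 15.6]
finger_gap: 0.3
```

Call:
apply_moves(
  steps=[
    [[0, 0, 0], [0, -1, 0], 0],
  ],
)

```text
time: 17.65
ee_pos: [684.1, 195.1, 38.5]
ee_rot: [[0.003, -1.0, -0.013], [-1.0, -0.003, -0.001], [0.001, 0.013, -1.0]]
force: [-26.4, -0.0, 18.7]
finger_gap: -0.3
```

Force climbs and position stalls, so it is at the stop. I'll back the finger off inside the recess, lift clear, and look.

Call:
apply_moves(
  steps=[
    [[0, 0, 0], [0, 4, 0], 0],
    [[0, 0, 0], [0, 4, 0], 0],
    [[0, 0, 0], [0, 4, 0], 0],
    [[0, 0, 0], [0, 3, 0], 0],
    [[0, 0, 0], [0, 0, 0], 0],
  ],
)

```text
time: 18.15
ee_pos: [676.0, 193.5, 39.4]
ee_rot: [[0.001, -1.0, 0.0], [-1.0, -0.001, -0.0], [0.0, -0.0, -1.0]]
force: [-0.1, -0.3, 0.1]
finger_gap: 0.5
```

Call:
apply_moves(
  steps=[
    [[0, 0, 0], [0, 0, -15], 0],
    [[0, 0, 0], [0, 0, -30], 0],
    [[0, 0, 0], [0, 0, -35], 0],
    [[0, 0, 0], [0, 40, 0], 0],
    [[0, 0, 0], [30, 40, 0], 0],
    [[0, 0, 0], [45, 20, 0], 0],
    [[0, 0, 0], [45, 20, 0], 0],
    [[0, 0, 0], [45, 10, 0], 0],
  ],
)

```text
time: 18.95
ee_pos: [545.0, 27.4, 120.7]
ee_rot: [[0.002, -1.0, 0.001], [-1.0, -0.002, -0.0], [0.0, -0.001, -1.0]]
force: [0.6, -0.6, 0.5]
finger_gap: -0.2
```

Run:
```python
from h import *
s=st()
c=capture("top");print(pads(c))
for p in pads(c):print(inbay("g",p[2]))
overlay(c,"pics/t9.png",(150,260,145,265),5)
c=capture("scene");overlay(c,"pics/s9.png",(180,320,120,260),4)
```

```text
18.95 [545.0, 27.4, 120.7] F [0.62, -0.63, 0.54] gap -0.2 q [-0.03, 0.47, -0.17, 1.91, 0.11, 0.78, -1.82]
[([313.4, 239.0], [29.1, 29.7], [444.1, -234.7])]
[-175.3742072  -398.84301103]
```

View pics/t9.png

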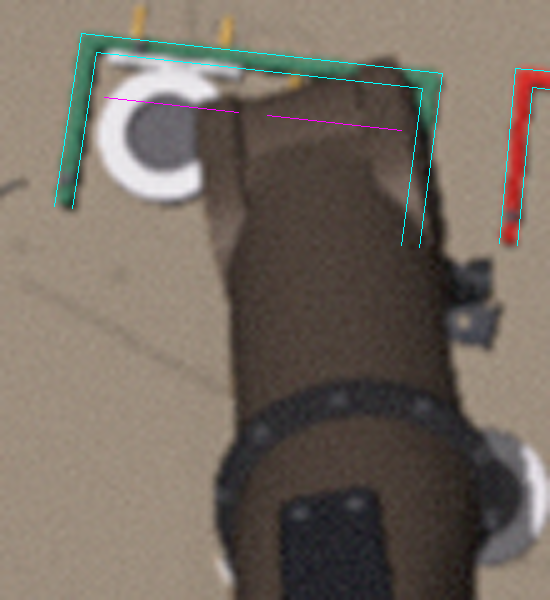

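View pics/s9.png

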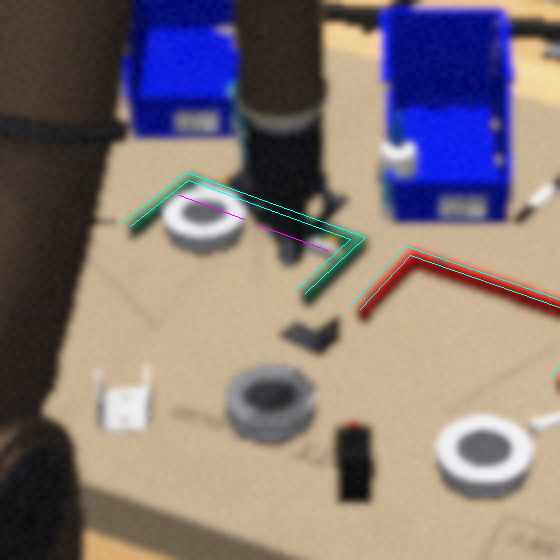

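The left pad sits in the left lane holding its plate back, with both gold pins out behind the rail. Next, the hardened middle pad to the red bay.

Call:
apply_moves(
  steps=[
    [[0, 0, 0], [14, 38, 0], 0],
    [[0, 0, 0], [14, 38, 0], 0],
    [[0, 0, 0], [14, 40, 20], 0],
    [[0, 0, 0], [0, 0, 20], 0],
    [[0, 0, 0], [0, 0, 0], 0],
    [[0, 0, 0], [0, 0, 0], 0],
  ],
)

```text
time: 19.65
ee_pos: [431.8, -13.1, 80.3]
ee_rot: [[0.002, -1.0, 0.002], [-1.0, -0.002, 0.0], [-0.0, -0.002, -1.0]]
force: [0.7, -0.2, 0.2]
finger_gap: 0.0
```

Run:
```python
from h import *
s=st()
c=capture("top");print(pads(c))
for p in pads(c):print(inbay("g",p[2]))
overlay(c,"pics/t10.png",(150,260,145,265),5)
```

```text
19.65 [431.8, -13.1, 80.3] F [0.72, -0.16, 0.24] gap 0.0 q [0.04, 0.39, -0.17, 2.21, 0.12, 0.55, -1.79]
[([313.5, 238.8], [28.9, 29.9], [444.5, -234.9])]
[-174.95532847 -398.99966546]
```

View pics/t10.png

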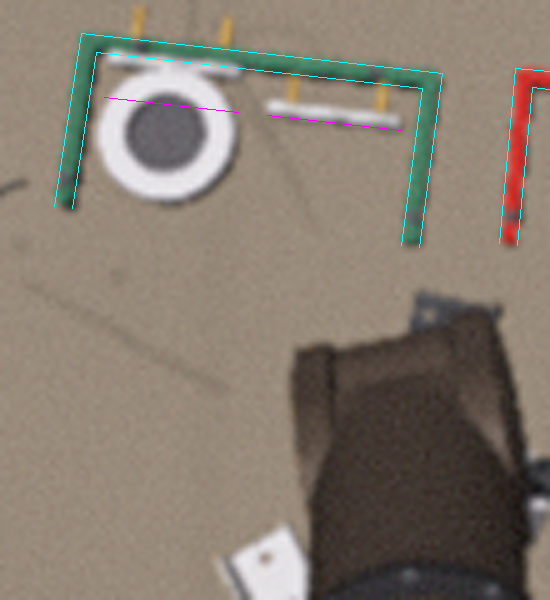

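Call:
apply_moves(
  steps=[
    [[0, 0, 0], [2.5, 4.5, 10], 0],
    [[0, 0, 0], [0, 0, 15], 0],
    [[0, 0, 0], [0, 0, 15], 0],
    [[0, 0, 0], [0, 0, 0], 0],
    [[0, 0, 0], [4, -2, 0], 0],
    [[0, 0, 0], [6, -3, 0], 0],
    [[0, 0, 0], [8, -4, 0], 0],
    [[0, 0, 0], [8, -4, 0], 0],
  ],
)

```text
time: 20.5
ee_pos: [439.5, -42.6, 39.9]
ee_rot: [[0.001, -1.0, 0.001], [-1.0, -0.001, 0.0], [-0.0, -0.001, -1.0]]
force: [-0.9, 1.9, 1.9]
finger_gap: 0.0
```

Call:
apply_moves(
  steps=[
    [[0, 0, 0], [8, -4, 0], 0],
    [[0, 0, 0], [8, -4, 0], 0],
    [[0, 0, 0], [8, -4, 0], 0],
    [[0, 0, 0], [8, -4, 0], 0],
    [[0, 0, 0], [8, -4, 0], 0],
    [[0, 0, 0], [8, -4, 0], 0],
    [[0, 0, 0], [8, -6, 0], 0],
  ],
)

```text
time: 21.2
ee_pos: [468.8, -98.6, 39.2]
ee_rot: [[0.001, -1.0, -0.001], [-1.0, -0.001, -0.0], [0.0, 0.001, -1.0]]
force: [-2.0, 2.3, 2.4]
finger_gap: 0.2
```

Run:
```python
from h import *
s=st()
c=capture("top");overlay(c,"pics/t11.png",(210,340,150,270),5)
c=capture("scene");overlay(c,"pics/s11.png",(200,350,140,260),5)
```

```text
21.2 [468.8, -98.6, 39.2] F [-2.02, 2.25, 2.44] gap 0.2 q [0.21, 0.52, -0.16, 2.12, 0.16, 0.51, -1.63]
```

View pics/t11.png

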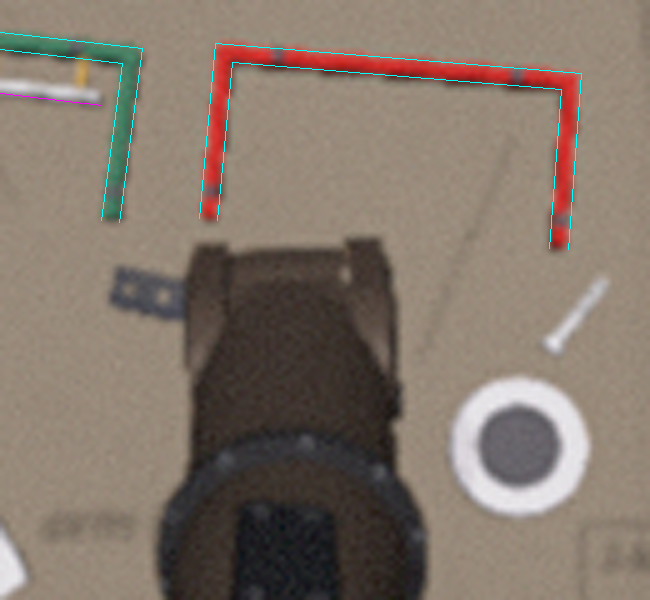

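View pics/s11.png

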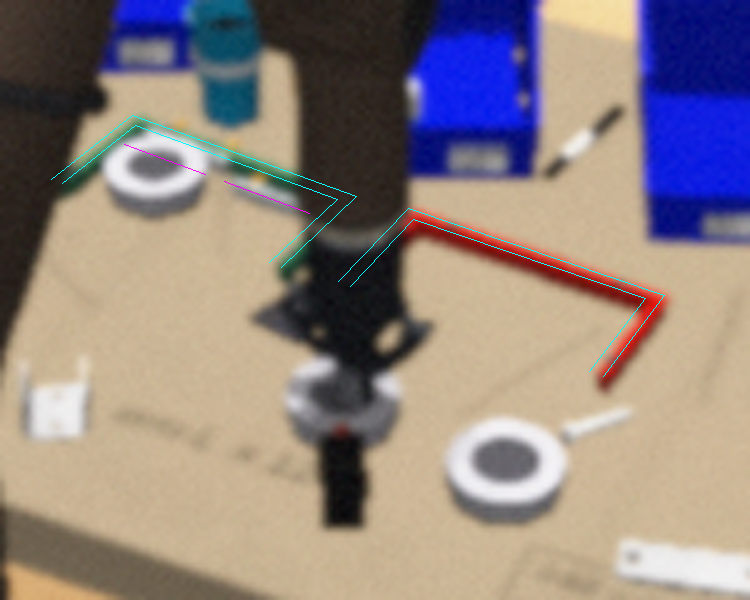

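The pad follows with a clear gap to the tape measure. Continuing to the red bay mouth and in.

Call:
apply_moves(
  steps=[
    [[0, 0, 0], [6, -9, 0], 0],
    [[0, 0, 0], [6, -9, 0], 0],
    [[0, 0, 0], [6, -9, 0], 0],
    [[0, 0, 0], [6, -9, 0], 0],
    [[0, 0, 0], [5, -9, 0], 0],
    [[0, 0, 0], [4, -9, 0], 0],
    [[0, 0, 0], [2, -9, 0], 0],
    [[0, 0, 0], [1, -9, 0], 0],
  ],
)

```text
time: 22.1
ee_pos: [541.5, -134.2, 39.2]
ee_rot: [[0.001, -1.0, -0.0], [-1.0, -0.001, -0.0], [0.0, 0.0, -1.0]]
force: [-0.9, -0.8, -0.4]
finger_gap: -0.3
```

Call:
apply_moves(
  steps=[
    [[0, 0, 0], [1, -9, 0], 0],
    [[0, 0, 0], [1, -9, 0], 0],
    [[0, 0, 0], [1, -9, 0], 0],
    [[0, 0, 0], [1, -9, 0], 0],
    [[0, 0, 0], [1, -9, 0], 0],
    [[0, 0, 0], [1, -9, 0], 0],
  ],
)

```text
time: 22.7
ee_pos: [595.7, -139.8, 39.3]
ee_rot: [[0.001, -1.0, -0.0], [-1.0, -0.001, -0.0], [0.0, 0.0, -1.0]]
force: [-2.1, 0.9, 0.1]
finger_gap: -0.2
```

Run:
```python
from h import *
s=st();print(inbay("r",s["ee_pos"][:2]))
c=capture("scene");overlay(c,"pics/s12.png",(200,350,140,260),5)
```

```text
22.7 [595.7, -139.8, 39.3] F [-2.13, 0.88, 0.08] gap -0.2 q [0.25, 0.66, -0.15, 1.79, 0.15, 0.7, -1.56]
[-46.69196468   6.76548499]
```

View pics/s12.png

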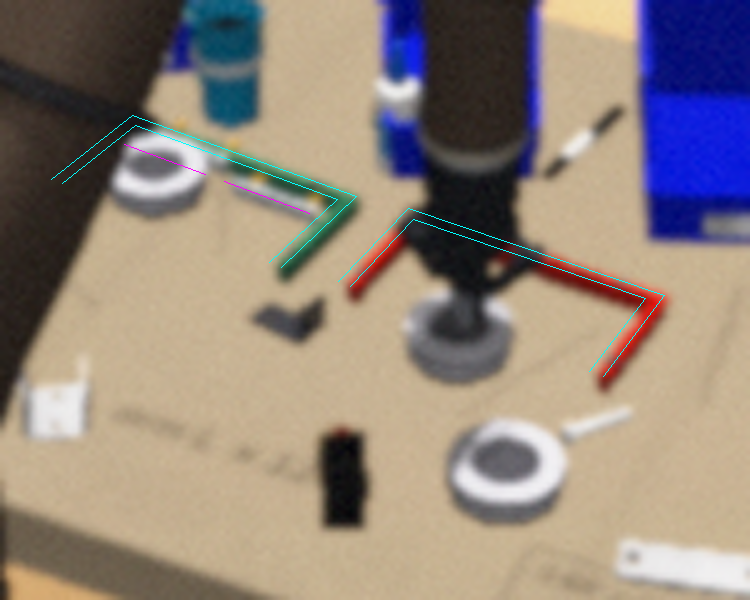

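Call:
apply_moves(
  steps=[
    [[0, 0, 0], [1, -9, 0], 0],
    [[0, 0, 0], [1, -9, 0], 0],
    [[0, 0, 0], [1, -9, 0], 0],
    [[0, 0, 0], [1, -9, 0], 0],
    [[0, 0, 0], [1, -8, 0], 0],
    [[0, 0, 0], [0.5, -6, 0], 0],
    [[0, 0, 0], [0.5, -4, 0], 0],
    [[0, 0, 0], [0.5, -3, 0], 0],
  ],
)

```text
time: 23.55
ee_pos: [652.2, -146.1, 39.3]
ee_rot: [[0.001, -1.0, -0.0], [-1.0, -0.001, 0.0], [-0.0, 0.0, -1.0]]
force: [-2.3, 0.2, 2.3]
finger_gap: -0.1
```

Call:
apply_moves(
  steps=[
    [[0, 0, 0], [0, -2, 0], 0],
    [[0, 0, 0], [0, -2, 0], 0],
  ],
)

```text
time: 23.75
ee_pos: [655.8, -146.2, 39.3]
ee_rot: [[0.001, -1.0, -0.0], [-1.0, -0.001, -0.0], [0.0, 0.0, -1.0]]
force: [-2.7, -0.1, -0.1]
finger_gap: 0.1
```

Call:
apply_moves(
  steps=[
    [[0, 0, 0], [0, -2, 0], 0],
    [[0, 0, 0], [0, -2, 0], 0],
  ],
)

```text
time: 23.95
ee_pos: [659.9, -146.2, 39.3]
ee_rot: [[0.001, -1.0, -0.0], [-1.0, -0.001, -0.0], [0.0, 0.0, -1.0]]
force: [-2.6, 0.1, 0.4]
finger_gap: -0.2
```

Call:
apply_moves(
  steps=[
    [[0, 0, 0], [0, -2, 0], 0],
  ],
)

```text
time: 24.05
ee_pos: [662.0, -146.2, 39.3]
ee_rot: [[0.001, -1.0, -0.0], [-1.0, -0.001, -0.0], [0.0, 0.0, -1.0]]
force: [-1.7, -0.6, 1.1]
finger_gap: -0.2
```

Call:
apply_moves(
  steps=[
    [[0, 0, 0], [0, -1, 0], 0],
    [[0, 0, 0], [0, -1, 0], 0],
  ],
)

```text
time: 24.25
ee_pos: [664.0, -146.2, 39.3]
ee_rot: [[0.001, -1.0, -0.0], [-1.0, -0.001, -0.0], [0.0, 0.0, -1.0]]
force: [-1.8, 0.6, 1.0]
finger_gap: 0.1
```

Call:
apply_moves(
  steps=[
    [[0, 0, 0], [0, -1, 0], 0],
  ],
)

```text
time: 24.35
ee_pos: [665.0, -146.2, 39.3]
ee_rot: [[0.001, -1.0, -0.0], [-1.0, -0.001, -0.0], [0.0, 0.0, -1.0]]
force: [-2.3, 0.2, 0.4]
finger_gap: -0.3
```

Call:
apply_moves(
  steps=[
    [[0, 0, 0], [0, -1, 0], 0],
  ],
)

```text
time: 24.45
ee_pos: [666.0, -146.2, 39.3]
ee_rot: [[0.001, -1.0, -0.0], [-1.0, -0.001, -0.0], [0.0, 0.0, -1.0]]
force: [-2.3, -0.4, 0.2]
finger_gap: -0.2
```

Still only sliding drag, so not yet at the rail. A few more millimetres.

Call:
apply_moves(
  steps=[
    [[0, 0, 0], [0, -1, 0], 0],
  ],
)

```text
time: 24.55
ee_pos: [667.0, -146.2, 39.3]
ee_rot: [[0.001, -1.0, -0.0], [-1.0, -0.001, -0.0], [0.0, 0.0, -1.0]]
force: [-1.7, -0.3, 0.2]
finger_gap: -0.2
```

Call:
apply_moves(
  steps=[
    [[0, 0, 0], [0, -1, 0], 0],
  ],
)

```text
time: 24.65
ee_pos: [667.6, -146.2, 39.3]
ee_rot: [[0.001, -1.0, -0.001], [-1.0, -0.001, -0.0], [0.0, 0.001, -1.0]]
force: [-6.6, -0.1, 5.0]
finger_gap: 0.3
```

Run:
```python
from h import *
s=st();print(inbay("r",s["ee_pos"][:2]))
c=capture("scene");cv2.imwrite("pics/s13.png",cv2.resize(c["color"][175:235,260:350,::-1],None,fx=8,fy=8,interpolation=cv2.INTER_CUBIC))
```

```text
24.65 [667.6, -146.2, 39.3] F [-6.64, -0.1, 5.04] gap 0.3 q [0.23, 0.75, -0.15, 1.6, 0.14, 0.81, -1.54]
[25.48253261  5.89871209]
```

View pics/s13.png

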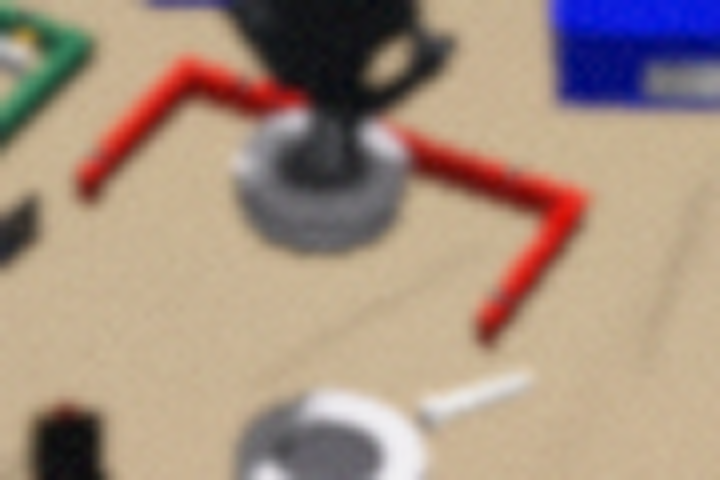

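Force jumps to 6.6 N, so the pad is at the red back rail. I'll release, lift clear and check, then go to the right pad.

Call:
apply_moves(
  steps=[
    [[0, 0, 0], [0, 4, 0], 0],
    [[0, 0, 0], [0, 4, 0], 0],
    [[0, 0, 0], [0, 4, 0], 0],
    [[0, 0, 0], [0, 2, 0], 0],
    [[0, 0, 0], [0, 0, 0], 0],
  ],
)

```text
time: 25.2
ee_pos: [653.7, -146.2, 39.4]
ee_rot: [[0.001, -1.0, 0.0], [-1.0, -0.001, -0.0], [0.0, -0.0, -1.0]]
force: [-0.3, -0.4, -0.3]
finger_gap: -0.2
```

Call:
apply_moves(
  steps=[
    [[0, 0, 0], [0, 0, -15], 0],
    [[0, 0, 0], [0, 0, -30], 0],
    [[0, 0, 0], [0, 0, -30], 0],
    [[0, 0, 0], [10, 40, 0], 0],
    [[0, 0, 0], [10, 40, 0], 0],
    [[0, 0, 0], [20, 40, 0], 0],
    [[0, 0, 0], [20, 40, 0], 0],
    [[0, 0, 0], [20, 40, 0], 0],
  ],
)

```text
time: 26.0
ee_pos: [453.1, -227.1, 115.6]
ee_rot: [[0.002, -1.0, 0.002], [-1.0, -0.002, -0.001], [0.001, -0.002, -1.0]]
force: [0.5, -1.1, -0.1]
finger_gap: -0.1
```

Run:
```python
from h import *
s=st()
c=capture("top");
for p in pads(c):print(p,inbay("g",p[2]),inbay("r",p[2]))
overlay(c,"pics/t14.png",(150,340,145,265),4)
```

```text
26.0 [453.1, -227.1, 115.6] F [0.52, -1.1, -0.08] gap -0.1 q [0.5, 0.42, -0.18, 2.0, 0.11, 0.72, -1.32]
([285.5, 176.7], [26.5, 29.3], [648.9, -143.1]) [  18.61114771 -286.13417339] [6.64174662 7.53174627]
```

View pics/t14.png

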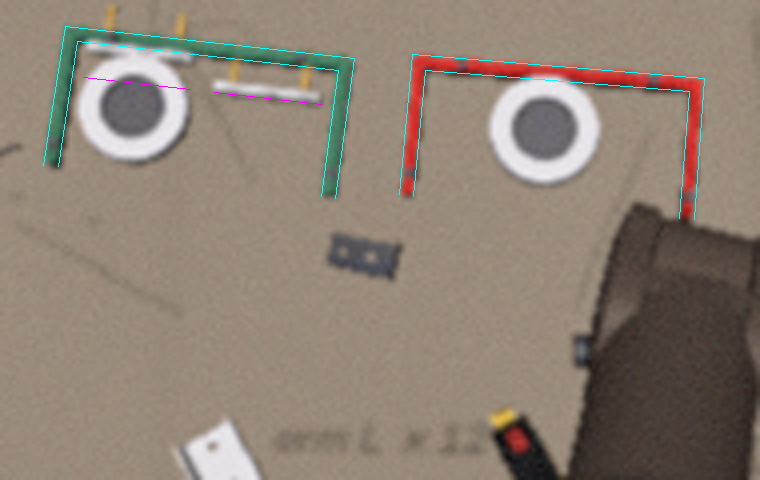

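The red bay pad touches its back rail, at bay x ≈ 6 and y ≈ 7. The left green pad has stayed put. Now the right pad, under the bracket to the green right lane.

Call:
apply_moves(
  steps=[
    [[0, 0, 0], [8.5, 9, 20], 0],
    [[0, 0, 0], [0, 0, 15], 0],
    [[0, 0, 0], [0, 0, 0], 0],
    [[0, 0, 0], [0, 0, 14], 0],
    [[0, 0, 0], [0, 0, 14], 0],
    [[0, 0, 0], [0, 0, 12], 0],
    [[0, 0, 0], [0, 0, 0], 0],
  ],
)

```text
time: 26.75
ee_pos: [445.1, -234.5, 38.8]
ee_rot: [[0.002, -1.0, -0.001], [-1.0, -0.002, 0.001], [-0.001, 0.001, -1.0]]
force: [-0.2, 0.5, 0.6]
finger_gap: 0.4
```

Call:
apply_moves(
  steps=[
    [[0, 0, 0], [-5, -1, 0], 0],
    [[0, 0, 0], [-7, -1.5, 0], 0],
    [[0, 0, 0], [-9, -2, 0], 0],
    [[0, 0, 0], [-9, -2, 0], 0],
    [[0, 0, 0], [-9, -2, 0], 0],
    [[0, 0, 0], [-9, -2, 0], 0],
    [[0, 0, 0], [-9, -2, 0], 0],
  ],
)

```text
time: 27.45
ee_pos: [457.7, -178.3, 40.0]
ee_rot: [[0.001, -1.0, 0.001], [-1.0, -0.001, -0.002], [0.002, -0.001, -1.0]]
force: [-1.2, -6.2, 1.1]
finger_gap: -0.1
```

Run:
```python
from h import *
s=st()
c=capture("scene");overlay(c,"pics/s15.png",(200,350,140,260),5)
```

```text
27.45 [457.7, -178.3, 40.0] F [-1.21, -6.17, 1.06] gap -0.1 q [0.37, 0.53, -0.14, 2.1, 0.15, 0.53, -1.45]
```

View pics/s15.png

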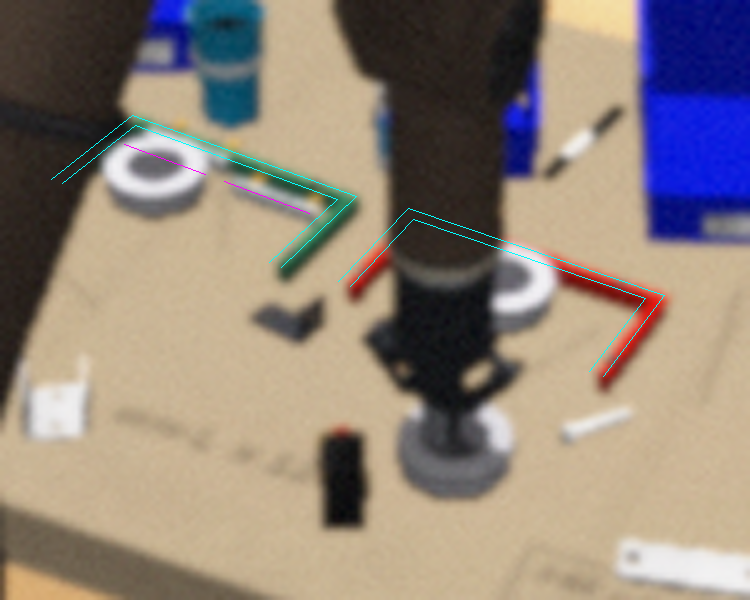

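To keep clear of the tape measure I'll swing out in +x first.

Call:
apply_moves(
  steps=[
    [[0, 0, 0], [-6, -7, 0], 0],
    [[0, 0, 0], [-6, -7, 0], 0],
    [[0, 0, 0], [-6, -7, 0], 0],
    [[0, 0, 0], [-6, -7, 0], 0],
    [[0, 0, 0], [-9, -2, 0], 0],
    [[0, 0, 0], [-9, 0, 0], 0],
    [[0, 0, 0], [-9, 0, 0], 0],
    [[0, 0, 0], [-9, 1, 0], 0],
  ],
)

```text
time: 28.3
ee_pos: [486.9, -118.6, 39.9]
ee_rot: [[0.0, -1.0, 0.001], [-1.0, -0.0, -0.001], [0.001, -0.001, -1.0]]
force: [0.3, -5.9, 0.2]
finger_gap: -0.0
```

Run:
```python
from h import *
s=st()
c=capture("scene");overlay(c,"pics/s16.png",(200,350,140,260),5)
c=capture("top");overlay(c,"pics/t16.png",(210,340,150,270),5)
```

```text
28.3 [486.9, -118.6, 39.9] F [0.28, -5.93, 0.23] gap -0.0 q [0.23, 0.54, -0.14, 2.07, 0.14, 0.54, -1.57]
```

View pics/s16.png

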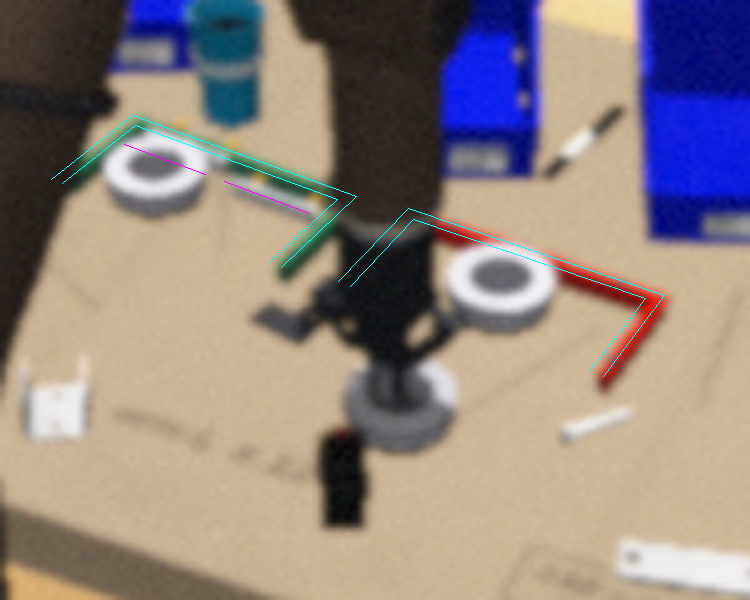

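View pics/t16.png

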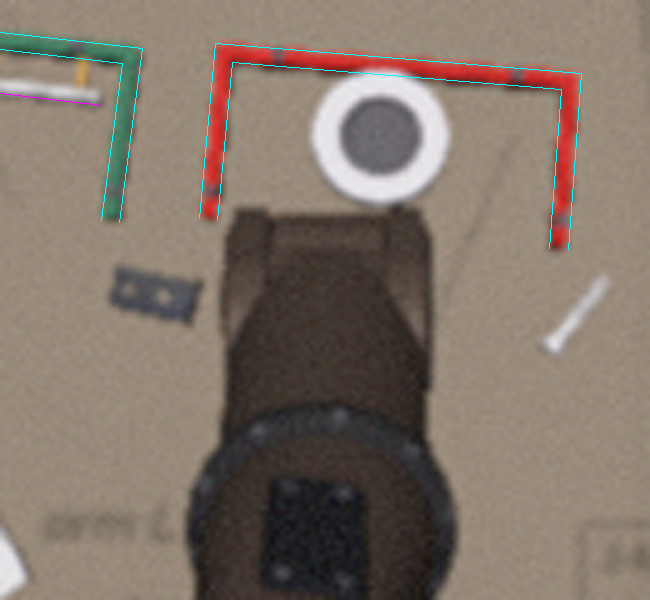

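Call:
apply_moves(
  steps=[
    [[0, 0, 0], [-9, 3.5, 0], 0],
    [[0, 0, 0], [-9, 3.5, 0], 0],
    [[0, 0, 0], [-9, 3.5, 0], 0],
    [[0, 0, 0], [-9, 3.5, 0], 0],
    [[0, 0, 0], [-9, 3.5, 0], 0],
    [[0, 0, 0], [-9, 3.5, 0], 0],
    [[0, 0, 0], [-9, 3.5, 0], 0],
    [[0, 0, 0], [-9, 3.5, 0], 0],
  ],
)

```text
time: 29.2
ee_pos: [459.1, -46.4, 39.8]
ee_rot: [[0.0, -1.0, 0.002], [-1.0, -0.0, -0.001], [0.001, -0.002, -1.0]]
force: [1.8, -5.2, 0.1]
finger_gap: 0.0
```

Run:
```python
from h import *
s=st()
c=capture("scene");overlay(c,"pics/s17.png",(200,350,140,260),5)
c=capture("top");overlay(c,"pics/t17.png",(180,310,170,270),5)
```

```text
29.2 [459.1, -46.4, 39.8] F [1.75, -5.18, 0.09] gap 0.0 q [0.08, 0.49, -0.13, 2.17, 0.13, 0.48, -1.72]
```

View pics/s17.png

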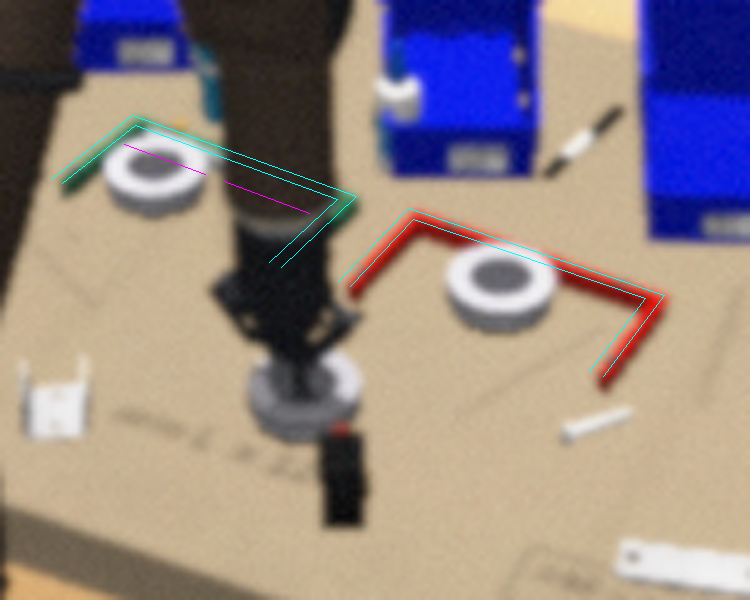

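View pics/t17.png

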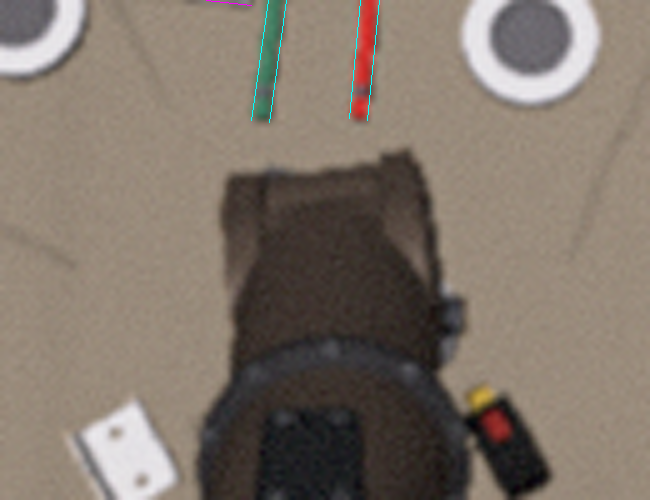

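Run:
```python
from h import *
c=capture("scene")
print(ray(c,200+306/5,140+379/5,30), "check red pad:",ray(c,200+501/5,140+277/5,30))
```

```text
[462.00834297 -63.573372  ] check red pad: [ 646.79805872 -150.92358882]
```

Call:
apply_moves(
  steps=[
    [[0, 0, 0], [-10, 0, 0], 0],
    [[0, 0, 0], [-10, 0, 0], 0],
    [[0, 0, 0], [-10, 0, 0], 0],
    [[0, 0, 0], [-10, 0, 0], 0],
    [[0, 0, 0], [-10, 0, 0], 0],
    [[0, 0, 0], [-10, 0, 0], 0],
    [[0, 0, 0], [-10, 0, 0], 0],
    [[0, 0, 0], [-10, 0, 0], 0],
  ],
)

```text
time: 30.15
ee_pos: [458.1, 32.5, 39.4]
ee_rot: [[-0.001, -1.0, -0.001], [-1.0, 0.001, -0.002], [0.002, 0.001, -1.0]]
force: [-0.2, -8.8, 3.2]
finger_gap: 0.1
```

Call:
apply_moves(
  steps=[
    [[0, 0, 0], [-10, 0, 0], 0],
    [[0, 0, 0], [-10, 0, 0], 0],
    [[0, 0, 0], [-10, 0, 0], 0],
    [[0, 0, 0], [-9, -3, 0], 0],
    [[0, 0, 0], [-8, -5, 0], 0],
    [[0, 0, 0], [-7, -7, 0], 0],
    [[0, 0, 0], [-6, -8, 0], 0],
    [[0, 0, 0], [-4, -9, 0], 0],
  ],
)

```text
time: 30.95
ee_pos: [486.9, 96.8, 38.6]
ee_rot: [[0.001, -1.0, -0.007], [-1.0, -0.001, -0.003], [0.003, 0.007, -1.0]]
force: [-7.3, -3.4, 6.1]
finger_gap: -0.0
```

Run:
```python
from h import *
s=st();print(inbay("g",s["ee_pos"][:2]))
c=capture("scene");overlay(c,"pics/s18.png",(180,320,140,260),5)
c=capture("top");overlay(c,"pics/t18.png",(160,270,150,260),5)
```

```text
30.95 [486.9, 96.8, 38.6] F [-7.3, -3.4, 6.13] gap -0.0 q [-0.22, 0.53, -0.11, 2.08, 0.11, 0.54, -1.98]
[-167.82514818  -64.69149976]
```

View pics/s18.png

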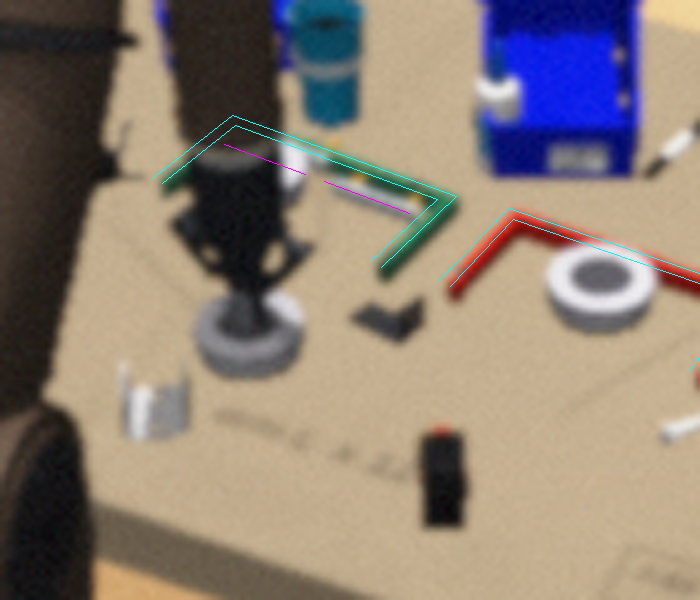

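View pics/t18.png

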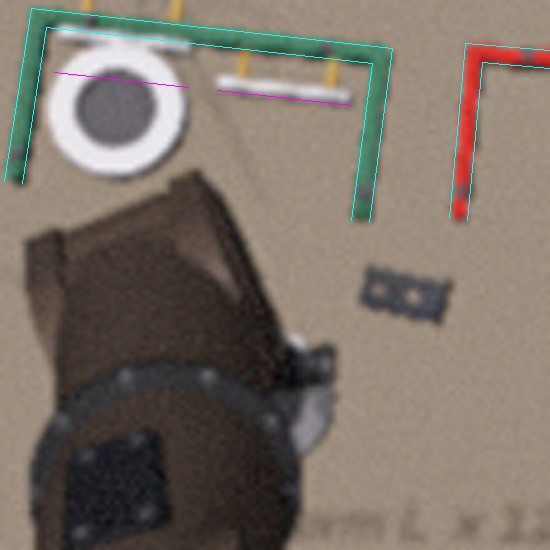

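Run:
```python
from h import *
c=capture("scene")
p=ray(c,180+249/5,140+325/5,30)+[2,8];print(p,inbay("g",p))
q=ray(c,200+155/5,140+166/5,30);print("left pad scene",q,inbay("g",q))
c=capture("top");q=ray(c,160+117/5,150+107/5,30);print("left pad top",q,inbay("g",q))
```

```text
[469.03551171  88.93995135] [-184.74466442  -74.37915729]
left pad scene [661.85671135 188.48681667] [-3.51012052 44.96753735]
left pad top [664.25301411 194.83601581] [-1.79749267 51.53423382]
```

Left pad at bay (−2, 51), essentially on the stop. Steering the last pad to lane y ≈ −55.

Call:
apply_moves(
  steps=[
    [[0, 0, 0], [-1.5, -8.5, 0], 0],
    [[0, 0, 0], [-1.5, -8.5, 0], 0],
    [[0, 0, 0], [-1.5, -8.5, 0], 0],
    [[0, 0, 0], [-1.5, -8.5, 0], 0],
    [[0, 0, 0], [-1.5, -8.5, 0], 0],
    [[0, 0, 0], [-1, -8.5, 0], 0],
    [[0, 0, 0], [0, -8.5, 0], 0],
  ],
)

```text
time: 31.85
ee_pos: [547.5, 106.8, 38.8]
ee_rot: [[0.002, -1.0, -0.004], [-1.0, -0.002, -0.0], [0.0, 0.004, -1.0]]
force: [-8.0, -0.2, 2.7]
finger_gap: 0.3
```

Run:
```python
from h import *
s=st();print(inbay("g",s["ee_pos"][:2]))
c=capture("scene");overlay(c,"pics/s19.png",(180,320,140,260),5)
c=capture("top");overlay(c,"pics/t19.png",(160,270,150,260),5)
```

```text
31.85 [547.5, 106.8, 38.8] F [-8.02, -0.19, 2.73] gap 0.3 q [-0.21, 0.6, -0.11, 1.93, 0.11, 0.62, -1.96]
[-108.6102894   -48.33643569]
```

View pics/s19.png

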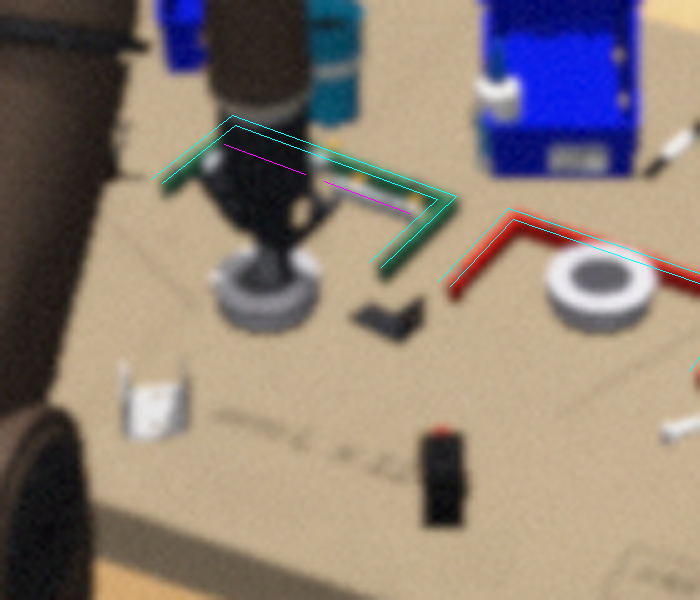

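View pics/t19.png

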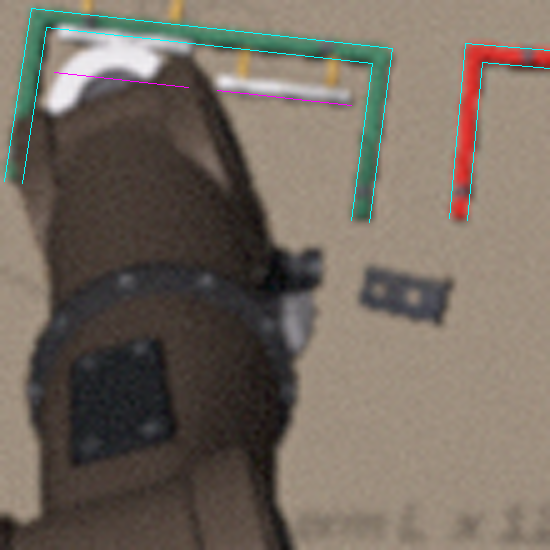

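Run:
```python
from h import *
c=capture("scene")
for u,v in((267,279),(264,279),(267,283)):
    p=ray(c,180+u/5,140+v/5,30)+[2,7];print(p,inbay("g",p))
```

```text
[527.44443229 104.8485442 ] [-128.34160745  -52.39324148]
[526.37839979 107.08882062] [-129.63818853  -50.27802488]
[522.79513237 102.17587615] [-132.68277336  -55.54180033]
```

Call:
apply_moves(
  steps=[
    [[0, 0, 0], [1.4, -9, 0], 0],
    [[0, 0, 0], [1.4, -9, 0], 0],
    [[0, 0, 0], [1.4, -9, 0], 0],
    [[0, 0, 0], [1.4, -9, 0], 0],
    [[0, 0, 0], [1.2, -9, 0], 0],
    [[0, 0, 0], [1, -9, 0], 0],
    [[0, 0, 0], [1, -9, 0], 0],
    [[0, 0, 0], [1, -9, 0], 0],
  ],
)

```text
time: 32.8
ee_pos: [619.8, 97.5, 39.0]
ee_rot: [[0.002, -1.0, -0.003], [-1.0, -0.002, 0.0], [-0.0, 0.003, -1.0]]
force: [-7.3, 0.9, 3.4]
finger_gap: 0.2
```

Run:
```python
from h import *
s=st();print(inbay("g",s["ee_pos"][:2]))
c=capture("scene");overlay(c,"pics/s20.png",(200,290,140,220),8)
```

```text
32.8 [619.8, 97.5, 39.0] F [-7.26, 0.95, 3.36] gap 0.2 q [-0.17, 0.68, -0.11, 1.75, 0.1, 0.72, -1.9]
[-35.68318228 -49.98683559]
```

View pics/s20.png

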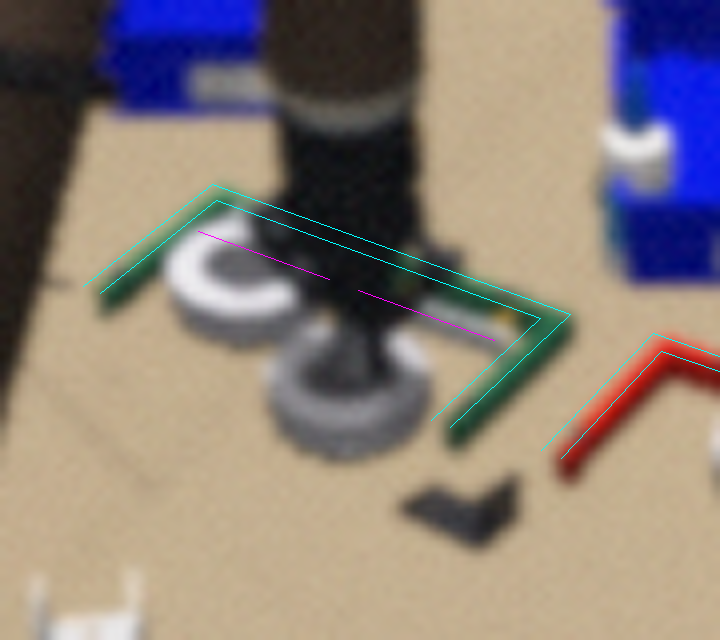

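Call:
apply_moves(
  steps=[
    [[0, 0, 0], [1.6, -8, 0], 0],
    [[0, 0, 0], [1.6, -8, 0], 0],
    [[0, 0, 0], [1.4, -7, 0], 0],
    [[0, 0, 0], [1, -5, 0], 0],
    [[0, 0, 0], [0.8, -4, 0], 0],
  ],
)

```text
time: 33.35
ee_pos: [652.0, 91.3, 39.0]
ee_rot: [[0.002, -1.0, -0.003], [-1.0, -0.002, 0.001], [-0.001, 0.003, -1.0]]
force: [-13.1, 2.0, 6.8]
finger_gap: 0.0
```

Call:
apply_moves(
  steps=[
    [[0, 0, 0], [0.4, -4, 0], 0],
    [[0, 0, 0], [0.4, -4, 0], 0],
    [[0, 0, 0], [0.4, -3, 0], 0],
  ],
)

```text
time: 33.65
ee_pos: [660.3, 90.2, 38.9]
ee_rot: [[0.002, -1.0, -0.008], [-1.0, -0.002, -0.0], [0.0, 0.008, -1.0]]
force: [-18.6, 0.8, 11.5]
finger_gap: -0.4
```

Call:
apply_moves(
  steps=[
    [[0, 0, 0], [0.2, -2, 0], 0],
    [[0, 0, 0], [0.2, -2, 0], 0],
    [[0, 0, 0], [0.2, -2, 0], 0],
  ],
)

```text
time: 33.95
ee_pos: [666.2, 89.5, 38.9]
ee_rot: [[0.002, -1.0, -0.008], [-1.0, -0.002, -0.0], [0.0, 0.008, -1.0]]
force: [-17.5, 0.3, 11.5]
finger_gap: 0.2
```

Run:
```python
from h import *
s=st();print(inbay("g",s["ee_pos"][:2]))
c=capture("scene");overlay(c,"pics/s21.png",(200,290,140,220),8)
```

```text
33.95 [666.2, 89.5, 38.9] F [-17.46, 0.27, 11.53] gap 0.2 q [-0.14, 0.74, -0.11, 1.62, 0.1, 0.8, -1.86]
[ 11.23150805 -52.9703698 ]
```

View pics/s21.png

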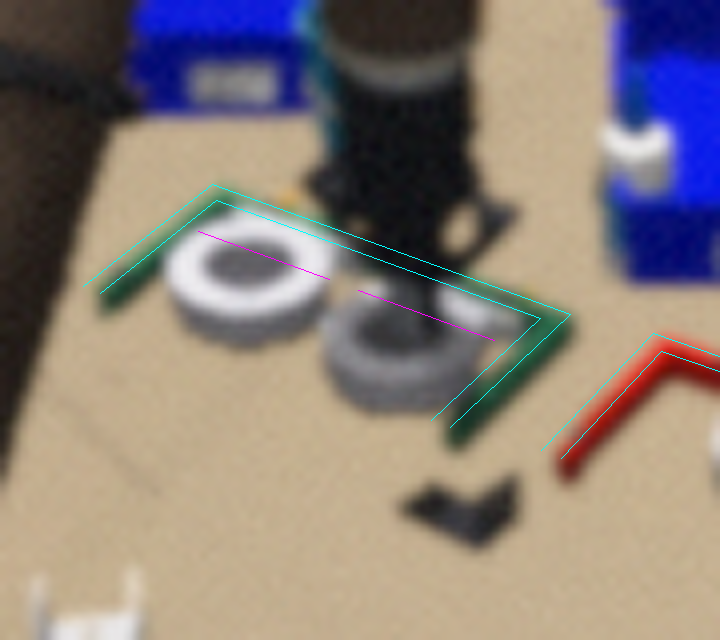

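Plate contact again at about 18 N, with the plate part-way in. On to the stop.

Call:
apply_moves(
  steps=[
    [[0, 0, 0], [0.1, -1, 0], 0],
    [[0, 0, 0], [0.1, -1, 0], 0],
    [[0, 0, 0], [0.1, -1, 0], 0],
    [[0, 0, 0], [0.1, -1, 0], 0],
    [[0, 0, 0], [0.1, -1, 0], 0],
  ],
)

```text
time: 34.5
ee_pos: [671.3, 89.0, 38.9]
ee_rot: [[0.002, -1.0, -0.008], [-1.0, -0.002, -0.0], [0.0, 0.008, -1.0]]
force: [-17.5, 0.5, 11.5]
finger_gap: 0.4
```

Call:
apply_moves(
  steps=[
    [[0, 0, 0], [0.1, -1, 0], 0],
  ],
)

```text
time: 34.6
ee_pos: [672.2, 88.9, 38.9]
ee_rot: [[0.002, -1.0, -0.008], [-1.0, -0.002, -0.0], [0.0, 0.008, -1.0]]
force: [-17.4, 0.8, 10.8]
finger_gap: 0.0
```

Call:
apply_moves(
  steps=[
    [[0, 0, 0], [0.1, -1, 0], 0],
  ],
)

```text
time: 34.7
ee_pos: [673.2, 88.7, 38.8]
ee_rot: [[0.002, -1.0, -0.008], [-1.0, -0.002, -0.0], [0.0, 0.008, -1.0]]
force: [-16.8, -0.3, 10.1]
finger_gap: -0.3
```

Call:
apply_moves(
  steps=[
    [[0, 0, 0], [0.1, -1, 0], 0],
  ],
)

```text
time: 34.8
ee_pos: [673.8, 88.7, 38.8]
ee_rot: [[0.002, -1.0, -0.009], [-1.0, -0.002, -0.0], [0.0, 0.009, -1.0]]
force: [-21.5, 0.7, 14.1]
finger_gap: 0.0
```

Force is starting to climb at bay x ≈ 19, about where the first stop was. One more, then release.

Call:
apply_moves(
  steps=[
    [[0, 0, 0], [0, -1, 0], 0],
  ],
)

```text
time: 34.9
ee_pos: [673.9, 88.7, 38.8]
ee_rot: [[0.002, -1.0, -0.011], [-1.0, -0.002, -0.001], [0.001, 0.011, -1.0]]
force: [-24.0, -0.2, 17.6]
finger_gap: 0.1
```

Call:
apply_moves(
  steps=[
    [[0, 0, 0], [0, 4, 0], 0],
    [[0, 0, 0], [0, 4, 0], 0],
    [[0, 0, 0], [0, 4, 0], 0],
    [[0, 0, 0], [0, 4, 0], 0],
    [[0, 0, 0], [0, 0, 0], 0],
  ],
)

```text
time: 35.4
ee_pos: [663.5, 88.0, 39.4]
ee_rot: [[0.001, -1.0, 0.0], [-1.0, -0.001, -0.0], [0.0, -0.0, -1.0]]
force: [-0.0, -0.0, 0.0]
finger_gap: -0.1
```

Call:
apply_moves(
  steps=[
    [[0, 0, 0], [0, 0, -15], 0],
    [[0, 0, 0], [0, 0, -30], 0],
    [[0, 0, 0], [0, 0, -45], 0],
    [[0, 0, 0], [0, 40, -20], 0],
    [[0, 0, 0], [0, 40, -20], 0],
    [[0, 0, 0], [20, 40, 0], 0],
    [[0, 0, 0], [40, 30, 0], 0],
    [[0, 0, 0], [40, 30, 0], 0],
  ],
)

```text
time: 36.2
ee_pos: [483.0, -12.6, 170.8]
ee_rot: [[0.003, -1.0, 0.003], [-1.0, -0.003, 0.0], [-0.0, -0.003, -1.0]]
force: [0.8, -2.1, 1.2]
finger_gap: 0.2
```

Call:
apply_moves(
  steps=[
    [[0, 0, 0], [40, 10, 0], 0],
    [[0, 0, 0], [40, 10, 0], 0],
    [[0, 0, 0], [40, 10, 0], 0],
    [[0, 0, 0], [0, 0, 0], 0],
  ],
)

```text
time: 36.6
ee_pos: [452.6, -138.3, 170.5]
ee_rot: [[-0.007, -1.0, 0.001], [-1.0, 0.007, -0.003], [0.003, -0.001, -1.0]]
force: [0.3, 1.1, -0.3]
finger_gap: 0.1
```

Run:
```python
from h import *
s=st()
c=capture("top");
for p in pads(c):print(p,"g",inbay("g",p[2]).round(1),"r",inbay("r",p[2]).round(1))
overlay(c,"pics/t22.png",(150,340,145,265),4)
cv2.imwrite("pics/t22b.png",cv2.resize(c["color"][140:205,155:245,::-1],None,fx=8,fy=8,interpolation=cv2.INTER_CUBIC))
```

```text
36.6 [452.6, -138.3, 170.5] F [0.32, 1.08, -0.3] gap 0.1 q [0.24, 0.29, -0.08, 2.03, 0.03, 0.82, -1.43]
([285.6, 176.7], [26.4, 29.2], [649.0, -143.2]) g [  18.7 -286.2] r [6.7 7.4]
```

View pics/t22.png

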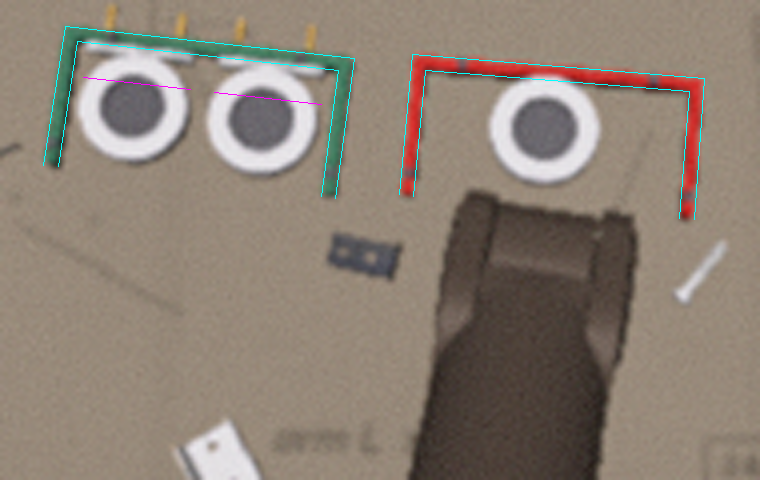

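View pics/t22b.png

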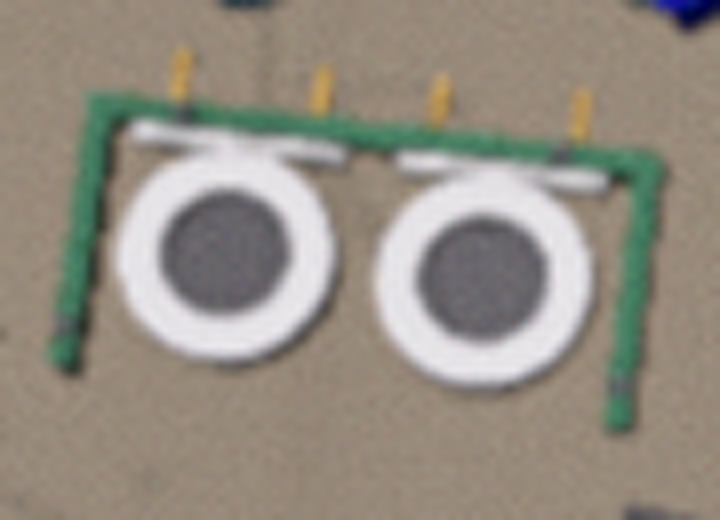

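Both plates are pressed in, with all four pins out behind the rail and gaps between pads and rails. The red pad is at its back rail. A last check that nothing has crept and no bystander moved, compared with the first pictures.

Run:
```python
from h import *
a={n:cv2.imread(f"pics/{n}0.png")[:,:,::-1] for n in("scene","top")}
def cen(im,m,b):
    u0,u1,v0,v1=b;M=cv2.moments(m(cv2.cvtColor(np.ascontiguousarray(im[v0:v1,u0:u1]),cv2.COLOR_RGB2HSV)).astype(np.uint8),True);return (round(M["m10"]/max(M["m00"],1)+u0,1),round(M["m01"]/max(M["m00"],1)+v0,1),int(M["m00"]))
dark=lambda h:h[...,2]<75
lite=lambda h:(h[...,2]>150)&(h[...,1]<50)
turq=lambda h:(h[...,0]>80)&(h[...,0]<95)&(h[...,1]>120)
t=capture("top");s=capture("scene")
for n,m,b in(("bracket",dark,(228,255,200,218)),("torch",dark,(125,155,175,220)),("hinge",lite,(190,218,245,275)),("bolt",lite,(314,336,202,222)),("plate",lite,(342,384,235,260)),("turqL",turq,(100,135,235,270)),("turqR",turq,(420,460,215,250))):
    print(n,cen(a["top"],m,b),cen(t["color"],m,b))
print("tape scene",cen(a["scene"],dark,(258,278,224,248)),cen(s["color"],dark,(258,278,224,248)))
for n,b in(("padL",(168,200,155,190)),("padR",(200,232,158,195))):
    u0,u1,v0,v1=b;h=cv2.cvtColor(t["color"],cv2.COLOR_RGB2HSV);m=np.zeros(h.shape[:2],np.uint8);m[v0:v1,u0:u1]=((h[...,2]<120)&(h[...,1]<45))[v0:v1,u0:u1]
    k=max(cv2.findContours(m,0,1)[0],key=cv2.contourArea);(u,v),r=cv2.minEnclosingCircle(k);print(n,inbay("g",ray(t,u,v,10)).round(1),round(r,1))
cv2.imwrite("pics/sfin.png",cv2.resize(s["color"][140:260,190:340,::-1],None,fx=5,fy=5,interpolation=cv2.INTER_CUBIC))
```

```text
bracket (244.2, 209.6, 10) (247.7, 211.3, 3)
torch (138.7, 198.3, 265) (138.6, 198.4, 258)
hinge (204.4, 261.0, 292) (204.3, 260.1, 409)
bolt (325.1, 211.9, 80) (324.7, 211.5, 193)
plate (362.0, 247.3, 429) (362.5, 246.7, 575)
turqL (116.7, 251.7, 577) (116.8, 251.8, 580)
turqR (439.0, 231.9, 569) (439.0, 231.9, 569)
tape scene (268.2, 236.0, 123) (268.1, 235.6, 134)
padL [ 3.9 58.9] 7.4
padR [  4.3 -50. ] 7.3
```

View pics/sfin.png

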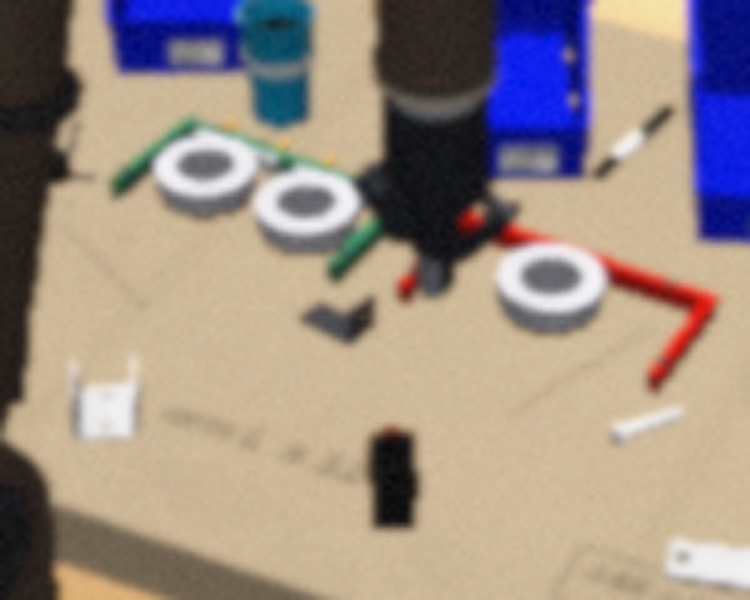

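The bystanders are where they were. The bracket's mask had too few pixels to mean anything, but its outline in the crop is the same as at the start. Handing in.

```bash
python3 -c "
from station import *
print(finish_job())"
```

```text
the job is handed in; nothing more can be done
None
```

I dragged and felt all three pads, put the two that grip in the green bay and the one that slips in the red bay, and handed the job in. The robot's clock read 36.6 s on the last logged reading, against the 72 s limit.

- **Feel test:** the left pad dragged at about 11 N and the right at about 6 N, so both are sound. The middle pad dragged at 1.7–2.5 N. That is above the 0.7–1.4 N quoted for a hardened sole, but far below a sound one. I called it hardened because only one pad could be, and force noise was about 0.8 N.
- **Green bay:** I slid the left pad onto the left spring plate and the right pad onto the right one. In each case I pressed until the force rose and the finger stopped moving. The last pictures show both plates still held back, with all four pins out behind the rail.
- **Red bay:** the middle pad rests against the back rail, measured at bay x ≈ 6–7 mm where 5 mm is full contact.
- **Bystanders:** the torch, hinge part, bolt, plate, tape measure and both turquoise look-alikes stayed within about 1 pixel of where they started.

**Checks that were weak or disagreed:**
- The colour mask for the bracket caught too few pixels, so I judged it unmoved by eye from the matching crops.
- My last fit of the two green pad positions gave bay x ≈ 4 mm for both. An earlier fit of the left pad gave −2 mm, and −3 mm would be fully at the stop. I trusted the force readings and the pins over that fit.
- The scene camera and the top camera differed by up to about 8 mm.

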